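# Tighten a ram's gland ring with a pin spanner

### The job

The brass gland ring at the top of the leaning hydraulic ram is loose. Take the pin spanner that fits it, the blue-handled one, set both its pins fully into two opposite holes of the ring, feeling for them if need be, and screw the ring home: clockwise, seen looking at its face, until it stops hard (the white paint marks on ring and ram then meet). Do not turn it in with a finger or a single pin. Then lay the spanner flat on the bench again, pins down; leave the red spanner and the other things where they are.

Things in the scene. Friction and masses are not known exactly. Their poses are not given: they have to be found in the camera images.
- gland_face (a point): centre of the outer face of the ram's brass gland ring, about 160 mm above the bench; does not turn. z axis: the ram's axis, out of the face, up and towards the robot, 30 degrees from vertical. The ring is 60 mm wide and has six straight pin holes, 7 mm wide, 9 mm deep, 22 mm from the centre, 60 degrees apart; which way they stand is not given: look or feel. The rod, 20 mm thick, stands 34 mm out of the face
- gland_ring (a joint): how far the ring is screwed in, rad: starts at 0.3 to 0.75, home at 1.40, where it stops dead. Grows clockwise seen from outside (a negative turn about z of gland_face). Turns stiffly all the way, about 0.5 N m (7 N at 75 mm), stays where it is left, does not move along its axis; pins sliding lightly on its face do not turn it. A white mark on its rim meets the one on the collar below at home
- ram_stand: heavy grey work stand that holds the blue ram, fixed, cannot be pushed: origin at the centre of the underside of its base, 150 mm (x) by 136 mm (y), 14 mm high. The ram leans in the stand's -x direction, towards the robot. The stand's two cheeks are 106 mm apart over the outside (122 mm over the bolts) and end 121 mm above the bench; the ram's collar under the ring is 68 mm wide
- blue_head (a point): blue-handled pin spanner, the one that fits: midway between its two pins, on the underside of its fork, 8 mm above the bench as it lies. x axis: along the handle to its end; pins at y = +22 and -22 mm, 5 mm thick, 8 mm long, round tips, pointing to -z. With the pins right in, this point lies on gland_face with the z axes alike, the fork flat on the ring
- spanner_blue: the blue spanner's body, origin midway between the pin tips, axes as blue_head; 0.15 to 0.25 kg, mass centre about 70 mm along x. It lies level on its pin tips and the underside of its handle. Steel fork 6 mm thick, 58 mm wide, prongs 13.5 mm wide, open to -x with a 28 mm gap that passes round the rod
- blue_grip (a point): place to grip the blue handle: 75 mm along +x from the middle of the pins, 10 mm above the pin tips (and the bench, as it lies), axes as blue_head. The handle is a straight flat-sided bar, 18 mm wide (y), 20 mm high, underside level with the pin tips, from 48 to 158 mm along x; a steel loop ends at 173 mm
- red_grip (a point): red-handled smaller pin spanner, pins 30 mm apart, does not fit and stays where it is: point on its handle, 68 mm along its x axis from the middle of its pins, 10 mm above the bench; handle 18 mm wide, 20 mm high, tool 165 mm long
- tape_measure: yellow tape measure, 71 x 76 x 37 mm; bystander, origin at the centre of its underside
- pliers_black: black-handled pliers, 98 x 191 x 13 mm; bystander, origin at the centre of its underside
- bolt_m12: steel bolt, 46 x 62 x 20 mm; bystander, origin at the centre of its underside
- hex_nut_m16: steel hexagon nut, 27 x 25 x 13 mm; bystander, origin at the centre of its underside
- old_cup: black and white mug, 80 x 114 x 94 mm; bystander, origin at the centre of its underside

How it is judged:
By the outcome, as a careful person would: the job done as asked, in the order asked, and still so for the second after the job is handed in, with the robot touching nothing.
It also fails if it takes over 64 s, if anything falls off the work surface, if the arm or the gripper's body presses on something with over 40 N, if the wrist force passes 120 N, or if a joint passes its speed limit or range.

### The arm

A 6-joint arm with a two-finger parallel gripper is mounted at the origin on a cart in front of the work surface, level with it; the furniture and walls round the work are solid. World frame = base frame: x ahead of the robot, y to its left, z up, the work surface at z = 0. Lengths are in m, angles in rad, forces in N, time in s.
With the tool pointing down it reaches from about 0.375 to 0.9 m from the base axis. Payload 3.1 kg.
Tool frame: the origin (TCP) lies at the very end of the fingers, on their centre line; the grasp point (between the pads) lies 19 mm behind it; z points along the fingers, y is the direction in which the jaws open and shut (so a half turn about z gives the same grasp; the last joint's range is limited). The gripper opens to 87 mm and grips with 3 to 60 N. Pads are 19 mm wide; open, the fingers measure 117 mm over their backs; the gripper's body (75 mm by 190 mm) begins 51 mm behind the grasp point.
Start: joints at [0.944, 0.527, 1.433, -0, 1.181, -0.178], TCP at [0.271, 0.563, 0.223] pointing down, gripper open.
Joint ranges: [-3.08, 3.08], [-0.75, 2.2], [0.22, 2.44], [-1.43, 4.57], [0, 2.65], [-2.85, 2.85]. Speed limits (rad/s): [2.79, 2.79, 3.14, 3.14, 3.14, 3.14].

### API

Orientations are given as a unit quaternion [w, x, y, z].
In Python, from cell import env, grab_frame, order gives the robot as it stands.
- The arm moves only by the tool move_arm, never from a script. Its argument "motion" is text: rows parted by semicolons, each of 7 numbers parted by spaces: the shift along the tool's x, y, z each as a share of 1000 mm, from -1 to 1, then the turn, a rotation vector about the tool's x, y, z each as a share of 90 degrees, from -1 to 1, then the opening, from 0 (shut) to 1 (fully open). In form: tx ty tz ax ay az jaw; .... A call has exactly 8 rows; each row is the pose to reach, as a shift and turn from the pose measured when the call began, along the tool's axes at that moment; what a row does not reach only later rows make up. A row lasts 1/8 s, in which the tool goes at most 62.5 mm and 10.7 degrees, less where a joint would pass 70% of its speed; a pose out of reach is approached as far as the arm can. A call with a number of a shift or a turn outside -1 to 1 is refused whole. A call with a gripper value outside its range is refused whole. The fingers move at their own pace and stop on an object; "grip_force" is the grip in N (left out, the last holds). Time passes only in rows, so rows that repeat a pose let the fingers close, or fill a call up. It gives the time, the measured TCP pose, the force and the opening at its end, in the units of the state.
- env.sense(): the state, without advancing time (a new reading comes with each control period).
- grab_frame(name): name is "side" or "top"; returns a dict with "image" (400x640x3 uint8, red, green, blue), "fx", "fy", "cx", "cy" (pixels), "origin" and "attitude" of the camera in the world. Camera axes: x right, y down, z forward; pixel columns grow to the right and rows downward; lengths in m; the calibration is good to about 2 mm. A picture is of the moment at which its call begins. There is no depth.
- order.finish_job(): hands the job in, once; it reports no verdict.
The state is a dict: "time_s": time; "joint_positions": joint angles; "joint_vel": joint speeds; "tau": joint torques, N m; "tcp_pos": TCP position; "tcp_rot": TCP orientation; "ft_force": force on the tool from outside, world axes, zero at the start; "torque": the same for the moment, N m; "gripper_width": opening from 0.0 (shut) to 1.0 (fully open).
Only numpy, scipy, OpenCV 4.12 (cv2) and the standard library are available. Lean on these libraries where they do the work, as an engineer would, in place of code of your own. Each camera call takes 0.05 s, during which the arm holds its last target.

## Working session

There is one attempt and no reset: what is moved stays moved. The work goes in short steps, Python scripts to look and compute and a tool call to move; the robot and the scene stay as the last step left them, time stands still between calls to the robot, and variables do not carry over. Pictures are saved under pics/ and viewed, and the job is handed in when it is done.

Besides the shell and the picture viewer there is one more tool, called after "Request:" as name(argument=value, ...) on one line, values as JSON. move_arm: Moves the arm, as the interface text tells. Shift numbers are shares of 1000 mm and turn numbers shares of 90 degrees, none past 1 either way. Its arguments: {"type":"object","properties":{"motion":{"type":"string"},"grip_force":{"type":"number"}},"required":["motion"]}

```bash
ls; mkdir -p pics
python3 - <<'E'
from cell import env, grab_frame, order
import cv2
print(env.sense())
for n in ("side","top"):
    f=grab_frame(n); cv2.imwrite(f"pics/{n}0.png",f["image"][:,:,::-1])
    print(n,{k:f[k] for k in f if k!="image"})
E
```

```text
pics
{'time_s': 0.0, 'joint_positions': array([ 9.43507273e-01,  5.28471764e-01,  1.43392110e+00, -2.59244917e-05,
        1.18138177e+00, -1.78514421e-01]), 'joint_vel': array([ 0.00037838,  0.00122735,  0.00055848, -0.00160595, -0.00040093,
        0.00112646]), 'tau': array([ 4.55192840e-04, -4.40038705e+01, -1.76589847e+01,  6.33199629e-02,
        5.81745955e-02, -1.44548021e-04]), 'tcp_pos': array([0.27070972, 0.56250782, 0.22156222]), 'tcp_rot': array([-4.16738940e-04,  2.22504137e-01,  9.74931135e-01, -1.00833097e-03]), 'ft_force': array([-0.51761008, -0.87727673, -0.16253435]), 'torque': array([-0.03036781,  0.01834668, -0.05400552]), 'gripper_width': 1.0000403429824574}
side {'fx': 457.3123258923191, 'fy': 457.3123258923191, 'cx': 318.1330731804942, 'cy': 193.44113673121612, 'origin': array([-0.03520093, -1.00763087,  0.76948246]), 'attitude': array([-0.49571162,  0.82940185, -0.22230061,  0.13017295])}
top {'fx': 466.12581943145216, 'fy': 466.12581943145216, 'cx': 326.2346257681713, 'cy': 197.05425285648803, 'origin': array([ 0.35850119, -0.00827089,  1.31278469]), 'attitude': array([ 0.05049475, -0.70111153,  0.70923831, -0.05360889])}
```

View pics/side0.png

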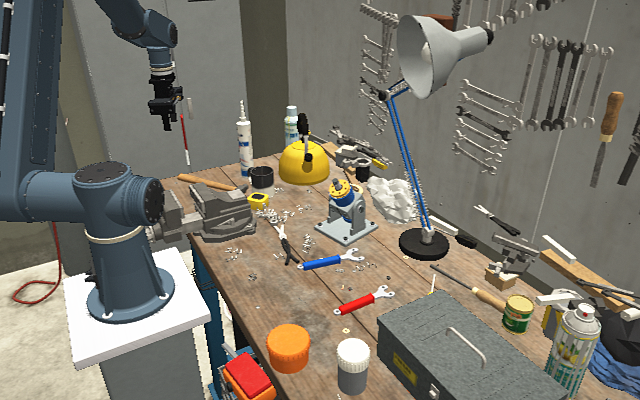

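View pics/top0.png

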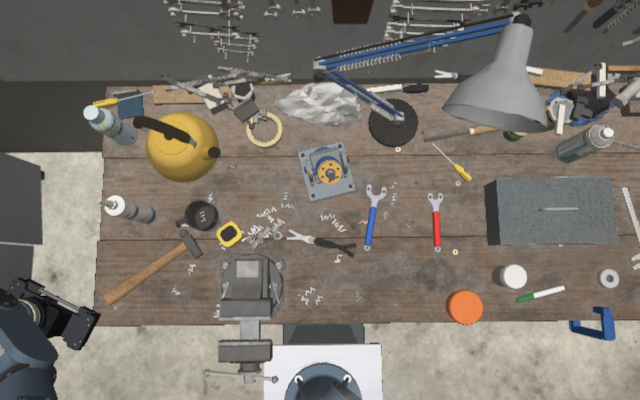

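The side view shows the ram at about (345,200), the blue spanner at (330,262) and the red one at (362,302). In the top view the ring is at (330,173), the blue spanner runs from its fork at (375,190) to its handle end at (369,248), and the red one is at (437,220). I'll enlarge these areas next.

```bash
cat > h.py <<'E'
import numpy as np, cv2
from scipy.spatial.transform import Rotation as R
def rot(q): return R.from_quat([q[1],q[2],q[3],q[0]]).as_matrix()
def ray(f,u,v):
    d=rot(f["attitude"])@np.array([(u-f["cx"])/f["fx"],(v-f["cy"])/f["fy"],1.]); return np.array(f["origin"]),d/np.linalg.norm(d)
def onz(f,u,v,z):
    o,d=ray(f,u,v); return o+d*(z-o[2])/d[2]
def proj(f,p):
    c=rot(f["attitude"]).T@(np.asarray(p)-f["origin"]); return np.array([f["fx"]*c[0]/c[2]+f["cx"],f["fy"]*c[1]/c[2]+f["cy"]])
def tri(f1,p1,f2,p2):
    o1,d1=ray(f1,*p1);o2,d2=ray(f2,*p2)
    A=np.stack([d1,-d2],1); t=np.linalg.lstsq(A,o2-o1,rcond=None)[0]
    a=o1+d1*t[0];b=o2+d2*t[1]; return (a+b)/2,np.linalg.norm(a-b)
def crop(f,x0,y0,x1,y1,s,name):
    im=f["image"][y0:y1,x0:x1,::-1]; cv2.imwrite("pics/"+name,cv2.resize(im,None,fx=s,fy=s,interpolation=cv2.INTER_CUBIC))
E
python3 - <<'E'
from h import *
from cell import grab_frame
import pickle
F={n:grab_frame(n) for n in("side","top")}
pickle.dump(F,open("F0.pkl","wb"))
crop(F["top"],290,130,390,255,4.8,"t1.png")
crop(F["side"],290,165,400,280,5,"s1.png")
for n,f in F.items():
    hsv=cv2.cvtColor(f["image"],cv2.COLOR_RGB2HSV)
    m=cv2.inRange(hsv,(105,150,60),(125,255,255))
    k,l,st,c=cv2.connectedComponentsWithStats(m)
    for i in range(1,k):
        if st[i,4]>60: print(n,st[i],c[i])
E
```

```text
side [391  87  40 143 339] [409.44837758 156.33333333]
side [386 101  23  71 165] [397.10909091 134.0969697 ]
side [330 187  24  20 173] [344.69364162 199.23121387]
side [303 255  37  15 291] [321.29209622 262.27147766]
top [425  21  84  20 226] [469.46460177  30.3539823 ]
top [431  29  69  17 176] [467.45454545  36.86363636]
top [365 207  11  38 196] [369.93877551 226.00510204]
top [569 307  45  32 420] [595.7452381 323.5547619]
```

View pics/t1.png

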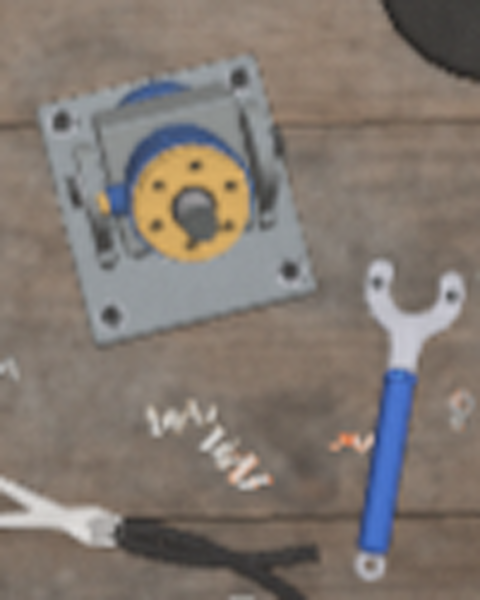

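View pics/s1.png

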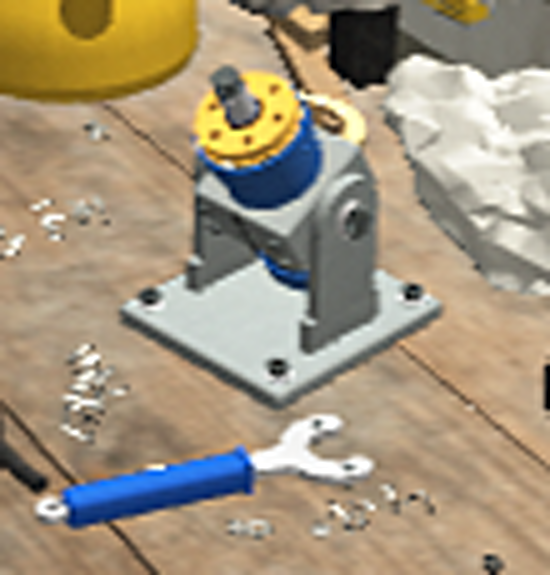

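The top crop shows six dark holes in the brass ring round (195,205), the rod in its middle, and the spanner's pin heads at (377,283) and (452,296). Next I'll measure them.

Run:
```python
from h import *
import pickle
F=pickle.load(open("F0.pkl","rb"))
T=F["top"];S=F["side"]
c=lambda x,y,s,x0,y0:((x+.5)/s-.5+x0,(y+.5)/s-.5+y0)
t=lambda x,y:c(x,y,4.8,290,130)
s=lambda x,y:c(x,y,5,290,165)
C=np.array([onz(T,*t(*p),0.014) for p in [(40,103),(255,55),(316,290),(100,345)]])
print(C, C.mean(0)); print([np.linalg.norm(C[i]-C[(i+1)%4]) for i in range(4)])
for i in range(4):
    d=C[(i+1)%4]-C[i]; print(np.degrees(np.arctan2(d[1],d[0])))
C=np.array([onz(S,*s(*p),0.014) for p in [(122,312),(277,405),(440,308)]]); print("side",C,(C[0]+C[2])/2)
# pins heads at z=14mm
pt=[onz(T,*t(*p),0.014) for p in [(377,283),(452,296)]]
ps=[onz(S,*s(*p),0.014) for p in [(322,424),(350,467)]]
print("pins",pt,ps,np.linalg.norm(pt[0]-pt[1]),np.linalg.norm(ps[0]-ps[1]))
# blue handle
for f,n in((T,"t"),(S,"s")):
    hsv=cv2.cvtColor(f["image"],cv2.COLOR_RGB2HSV)
    m=cv2.inRange(hsv,(105,120,60),(125,255,255))
    k,l,st,ce=cv2.connectedComponentsWithStats(m)
    tgt=(370,226) if n=="t" else (321,262)
    i=min(range(1,k),key=lambda i:np.hypot(*(ce[i]-tgt))+(1e3 if st[i,4]<100 else 0))
    ys,xs=np.nonzero(l==i)
    r=cv2.minAreaRect(np.stack([xs,ys],1).astype(np.float32)); print(n,r,ce[i])
    vx=cv2.fitLine(np.stack([xs,ys],1).astype(np.float32),cv2.DIST_L2,0,.01,.01).ravel()
    pr=(np.stack([xs,ys],1)-ce[i])@vx[:2]
    a=[onz(f,*(ce[i]+vx[:2]*e),0.02 if n=="t" else .015) for e in(pr.min()-.5,pr.max()+.5)]
    d=a[1]-a[0]; print("handle ends",a,np.linalg.norm(d),np.degrees(np.arctan2(d[1],d[0])))
    m=cv2.inRange(hsv,(15,110,120),(28,255,255))
    k,l,st,ce=cv2.connectedComponentsWithStats(m)
    tgt=(330,172) if n=="t" else (341,190)
    for i in range(1,k):
        if np.hypot(*(ce[i]-tgt))<25 and st[i,4]>20: print("brass",st[i],ce[i])
```

```text
[[ 0.68504292  0.06415767  0.014     ]
 [ 0.71307361 -0.06437268  0.014     ]
 [ 0.57039912 -0.09784524  0.014     ]
 [ 0.53916928  0.02942798  0.014     ]] [ 0.62692123 -0.01715807  0.014     ]
[np.float64(0.13155139707337266), np.float64(0.14654835372544503), np.float64(0.13104874881103132), np.float64(0.14995089737519682)]
-77.69721895896207
-166.7967431715435
103.78664484308474
13.391705486576278
side [[ 0.5405163   0.0275833   0.014     ]
 [ 0.5687901  -0.1035748   0.014     ]
 [ 0.71137247 -0.06681138  0.014     ]] [ 0.62594439 -0.01961404  0.014     ]
pins [array([ 0.57417094, -0.13384564,  0.014     ]), array([ 0.56592735, -0.17777846,  0.014     ])] [array([ 0.58066504, -0.13217399,  0.014     ]), array([ 0.57130507, -0.17382954,  0.014     ])] 0.04469954323551939 0.04269418156183069
t ((370.06756591796875, 225.5946044921875), (5.918363571166992, 37.64736557006836), 9.462322235107422) [370.03571429 225.66517857]
handle ends [array([ 0.4161172 , -0.12614758,  0.02      ]), array([ 0.52215185, -0.14586572,  0.02      ])] 0.10785246283751798 -10.53435947194731
brass [318 161  23  23 326] [328.98466258 171.1595092 ]
s ((321.62939453125, 262.16851806640625), (8.234281539916992, 37.656002044677734), 79.04593658447266) [321.37037037 262.20538721]
handle ends [array([ 0.41787748, -0.12849655,  0.015     ]), array([ 0.52486401, -0.1490164 ,  0.015     ])] 0.10893660401882072 -10.857389806868076
brass [328 179  22  19 230] [339.61304348 188.79130435]
```

Run:
```python
from h import *
import pickle
F=pickle.load(open("F0.pkl","rb"))
crop(F["top"],314,156,346,188,18,"t2.png")
crop(F["side"],324,172,358,206,17,"s2.png")
```

```text
(no output)
```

View pics/t2.png

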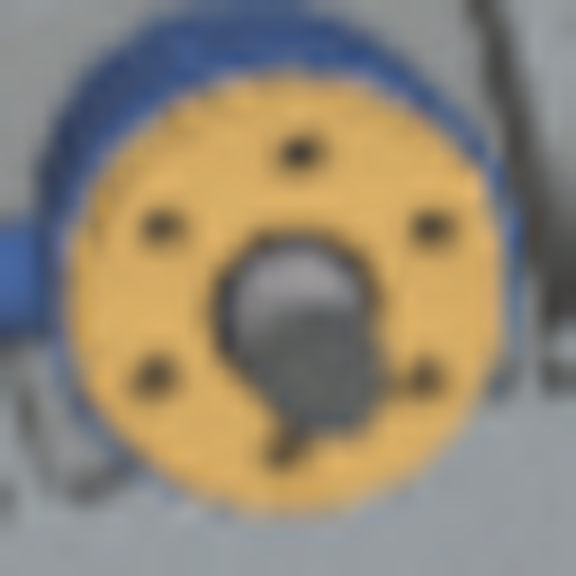

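View pics/s2.png

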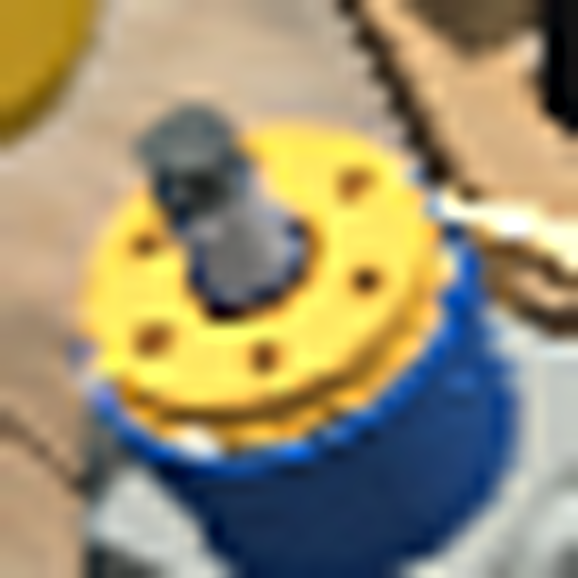

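```bash
cat > m.py <<'E'
from h import *
import pickle
from scipy.optimize import least_squares
F=pickle.load(open("F0.pkl","rb"));T=F["top"];S=F["side"]
t=lambda x,y:((x+.5)/18-.5+314,(y+.5)/18-.5+156)
s=lambda x,y:((x+.5)/17-.5+324,(y+.5)/17-.5+172)
tp=np.array([t(*p) for p in [(301,153),(433,227),(425,377),(286,448),(153,377),(162,227)]])
sp=np.array([s(*p) for p in [(354,182),(366,280),(265,356),(154,341),(149,243)]])
def frame(yaw,tilt=np.pi/6):
    Rz=R.from_euler("z",yaw).as_matrix()
    z=Rz@[-np.sin(tilt),0,np.cos(tilt)]; y=Rz@[0,1,0]; return np.stack([np.cross(y,z),y,z],1)
def holes(c,yaw,phi,d=0.,tilt=np.pi/6):
    Q=frame(yaw,tilt); a=phi-np.arange(6)*np.pi/3
    return [c+Q@[.022*np.cos(b),.022*np.sin(b),-d] for b in a]
E
python3 - <<'E'
from m import *
# individual hole triangulation; which side hole matches top hole 0? try all
yaw0=np.radians(13.2)
for d in(0.,.001):
  for sh in range(6):
    def res(p):
        H=holes(p[:3],p[4] ,p[3],d)
        r=[proj(T,H[i])-tp[i] for i in range(6)]+[proj(S,H[(i+sh)%6])-sp[i] for i in range(5)]
        return np.r_[np.ravel(r),(p[4]-yaw0)/np.radians(1)*.5]
    q=least_squares(res,[.58,-.03,.16,0.1,yaw0])
    print(d,sh,q.cost,q.x[:3],np.degrees(q.x[3:]))
E
```

```text
0.0 0 0.4925828613736166 [ 0.59263322 -0.02441311  0.16208704] [-14.36314598  13.19454429]
0.0 1 76.0749182470084 [ 0.59373116 -0.02487976  0.16166886] [ 6.70514875 10.91883081]
0.0 2 279.4776686238872 [ 0.59479666 -0.02500755  0.15910404] [21.76725753  9.02513378]
0.0 3 445.3422082600765 [ 0.5940735  -0.02393538  0.15390324] [-16.62093813   9.45888677]
0.0 4 261.89935266613867 [ 0.59204493 -0.02343078  0.1571161 ] [-43.50425403  12.46534041]
0.0 5 72.33870199694877 [ 0.59191787 -0.02384303  0.16049353] [-33.32862002  14.13305381]
0.001 0 0.49258286137359186 [ 0.59214642 -0.02452724  0.16295307] [-14.36314673  13.19454468]
0.001 1 76.07491824702709 [ 0.59324021 -0.02497447  0.16253488] [ 6.70515483 10.91882773]
0.001 2 279.47766862357145 [ 0.59430285 -0.02508598  0.15997006] [21.76725993  9.02513314]
0.001 3 445.3422082598543 [ 0.5935803  -0.02401755  0.15476927] [-16.62093992   9.45888845]
0.001 4 261.8993526640271 [ 0.59155672 -0.0235387   0.15798212] [-43.50426284  12.46534391]
0.001 5 72.33870201120013 [ 0.591433   -0.02396511  0.16135954] [-33.32817292  14.1329166 ]
```

```bash
cat > go.py <<'E'
from m import *
from cell import env
PIN=np.array([.5715,-.1555,0.]); A=np.radians(169.3)
FC=np.array([.5925,-.0245,.1625]); YAW=np.radians(13.2)
def toolR_down(az_x): # tool x along az_x, z down
    x=np.array([np.cos(az_x),np.sin(az_x),0]);z=np.array([0,0,-1.]);return np.stack([x,np.cross(z,x),z],1)
def rows(p,Rm,st=None):
    st=st or env.sense(); Rc=rot(st["tcp_rot"])
    d=Rc.T@(np.asarray(p)-st["tcp_pos"]); w=R.from_matrix(Rc.T@Rm).as_rotvec()
    print("shift",np.round(d,4)," turn",np.round(w/(np.pi/2),4),"| deg",np.round(np.degrees(np.linalg.norm(w)),1))
def show():
    s=env.sense(); print("t",round(s["time_s"],2),"p",np.round(s["tcp_pos"],4),"q",np.round(s["tcp_rot"],4),"F",np.round(s["ft_force"],1),"M",np.round(s["torque"],2),"w",round(s["gripper_width"],3),"J",np.round(s["joint_positions"],2)); return s
E
python3 - <<'E'
from go import *
Rc=rot(env.sense()["tcp_rot"]); print(Rc)
x=Rc[:,0]; print(np.degrees(np.arctan2(x[1],x[0])))
rows([.40,.20,.33],Rc@R.from_euler("z",82,degrees=True).as_matrix())
print(onz(T,250,265,.1),onz(S,220,195,.12), onz(S,245,190,.12))
E
```

```text
[[-9.00964179e-01  4.33892797e-01 -7.67526829e-04]
 [ 4.33893412e-01  9.00963596e-01 -1.05166453e-03]
 [ 2.35204066e-04 -1.28053691e-03 -9.99999152e-01]]
154.28509836622425
shift [-0.2737 -0.2709 -0.1078]  turn [0.     0.     0.9111] | deg 82.0
[0.36395524 0.18354416 0.1       ] [0.30460445 0.17750542 0.12      ] [0.38096045 0.16969507 0.12      ]
```

Request:
move_arm(motion="-0.02 -0.02 -0.11 0 0 0.1 0.5;-0.08 -0.08 -0.11 0 0 0.22 0.5;-0.274 -0.271 -0.108 0 0 0.911 0.5;-0.274 -0.271 -0.108 0 0 0.911 0.5;-0.274 -0.271 -0.108 0 0 0.911 0.5;-0.274 -0.271 -0.108 0 0 0.911 0.5;-0.274 -0.271 -0.108 0 0 0.911 0.5;-0.274 -0.271 -0.108 0 0 0.911 0.5")

```text
time_s: 1.2
tcp_pos: [0.4019, 0.196, 0.3306]
tcp_rot: [0.001, 0.811, 0.585, -0.0]
ft_force: [-0.7, 0.8, 0.1]
gripper_width: 0.502
```

Run:
```python
from go import *
show()
G=PIN+.072*np.array([np.cos(A),np.sin(A),0])
print(G); rows(G+[0,0,.10],toolR_down(np.radians(-10.7)))
```

```text
t 1.2 p [0.4019 0.196  0.3306] q [ 9.000e-04  8.111e-01  5.848e-01 -4.000e-04] F [-0.7  0.8  0.1] M [-0.11  0.07  0.02] w 0.502 J [ 0.2   0.15  1.7  -0.    1.29  0.53]
[ 0.50075188 -0.142132    0.        ]
shift [-0.2892  0.2004  0.2313]  turn [1.300e-03 4.000e-04 9.143e-01] | deg 82.3
```

Request:
move_arm(motion="-0.15 0.1 0 0 0 0.45 0.5;-0.15 0.1 0 0 0 0.45 0.5;-0.15 0.1 0 0 0 0.45 0.5;-0.289 0.2 0.1 0.001 0 0.914 0.5;-0.289 0.2 0.231 0.001 0 0.914 0.5;-0.289 0.2 0.231 0.001 0 0.914 0.5;-0.289 0.2 0.231 0.001 0 0.914 0.5;-0.289 0.2 0.231 0.001 0 0.914 0.5")

```text
time_s: 2.2
tcp_pos: [0.5001, -0.1429, 0.0979]
tcp_rot: [0.0, 0.995, -0.096, -0.001]
ft_force: [-0.1, -0.6, 0.3]
gripper_width: 0.501
```

Run:
```python
from go import *
from cell import grab_frame
show()
G=PIN+.072*np.array([np.cos(A),np.sin(A),0])
rows(G+[0,0,.003],toolR_down(np.radians(-10.7)))
f=grab_frame("top"); crop(f,330,170,420,270,6,"t3.png")
f=grab_frame("side"); crop(f,270,190,400,300,5,"s3.png")
```

```text
t 2.2 p [ 0.5001 -0.1429  0.0979] q [ 0.      0.9954 -0.0959 -0.001 ] F [-0.1 -0.6  0.3] M [-0.04  0.21 -0.03] w 0.501 J [-0.49  0.58  1.8  -0.    0.76  1.27]
shift [ 0.0007 -0.0009  0.0949]  turn [ 0.0002  0.0012 -0.0035] | deg 0.3
```

View pics/s3.png

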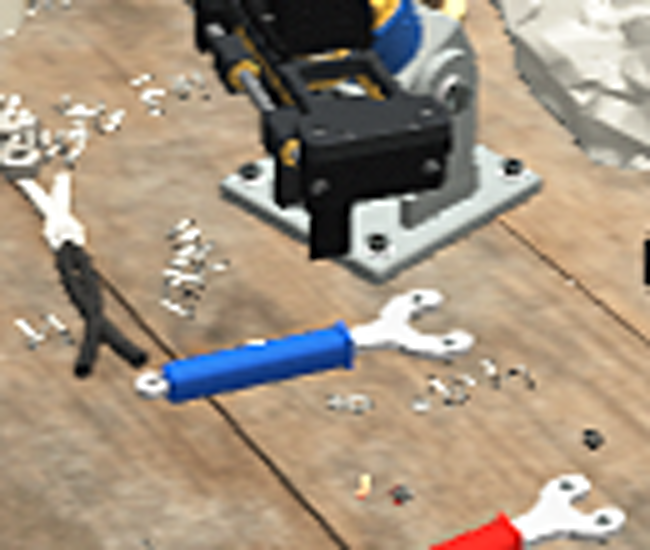

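The gripper hangs above the handle, with its fingertips at about (330,250) in the crop, clear of everything. I'll lower it and grip.

Request:
move_arm(motion="0.001 -0.001 0.03 0 0.001 -0.004 0.5;0.001 -0.001 0.06 0 0.001 -0.004 0.5;0.001 -0.001 0.08 0 0.001 -0.004 0.5;0.001 -0.001 0.095 0 0.001 -0.004 0.5;0.001 -0.001 0.095 0 0.001 -0.004 0.5;0.001 -0.001 0.095 0 0.001 -0.004 0;0.001 -0.001 0.095 0 0.001 -0.004 0;0.001 -0.001 0.095 0 0.001 -0.004 0", grip_force=50)

```text
time_s: 3.3
tcp_pos: [0.4998, -0.142, 0.002]
tcp_rot: [-0.001, 0.996, -0.091, -0.002]
ft_force: [-0.9, 0.4, -0.3]
gripper_width: 0.243
```

Run:
```python
from go import *
show()
```

```text
t 3.3 p [ 0.4998 -0.142   0.002 ] q [-6.000e-04  9.958e-01 -9.130e-02 -2.100e-03] F [-0.9  0.4 -0.3] M [-0.02  0.13 -0.04] w 0.243 J [-0.49  0.76  1.84 -0.    0.55  1.26]
```

Request:
move_arm(motion="0 0 0 0 0 0 0;0 0 0 0 0 0 0;0 0 0 0 0 0 0;0 0 0 0 0 0 0;0 0 -0.03 0 0 0 0;0 0 -0.08 0 0 0 0;0 0 -0.13 0 0 0 0;0 0 -0.13 0 0 0 0", grip_force=60)

```text
time_s: 4.3
tcp_pos: [0.5029, -0.1434, 0.1354]
tcp_rot: [0.001, 0.996, -0.091, 0.002]
ft_force: [-0.8, -1.1, -1.8]
gripper_width: 0.202
```

Run:
```python
from go import *
from cell import grab_frame
show()
f=grab_frame("top"); g=grab_frame("side"); pickle.dump({"top":f,"side":g},open("F1.pkl","wb"))
crop(f,330,130,420,230,6,"t4.png"); crop(g,270,160,400,270,5,"s4.png")
```

```text
t 4.3 p [ 0.5029 -0.1434  0.1354] q [ 0.0011  0.9958 -0.0912  0.002 ] F [-0.8 -1.1 -1.8] M [-0.08  0.1  -0.03] w 0.202 J [-0.49  0.52  1.77 -0.    0.84  1.26]
```

View pics/s4.png

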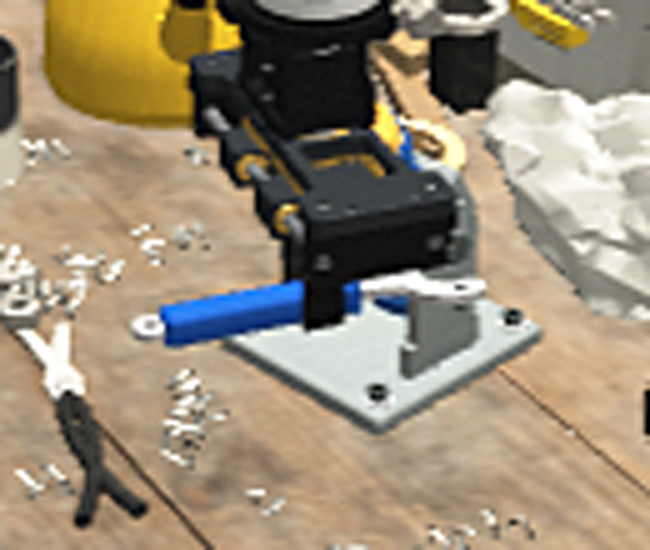

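View pics/t4.png

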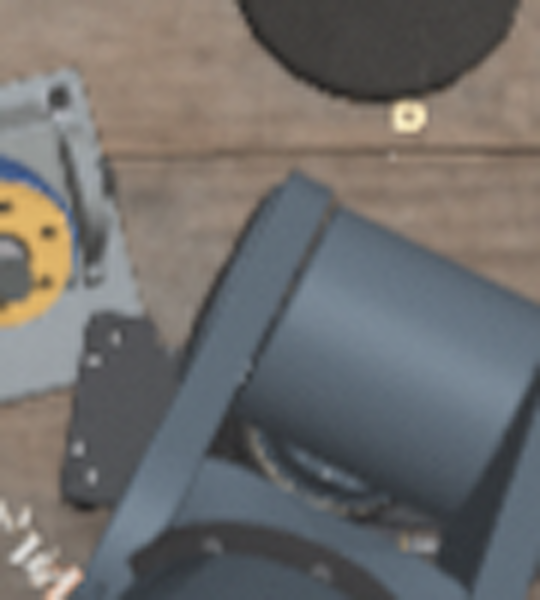

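```bash
cat >> go.py <<'E'
GX=.073; GZ=.002   # pins-mid in tool frame: (+GX,0,GZ) is point between pin tips
def tool2w(st,v): return st["tcp_pos"]+rot(st["tcp_rot"])@np.asarray(v)
E
python3 - <<'E'
from go import *
F1=pickle.load(open("F1.pkl","rb")); S1=F1["side"]; st=env.sense()
s=lambda p:((p[0]+.5)/5-.5+270,(p[1]+.5)/5-.5+160)
cr=lambda q:((np.array(q)+.5-[270,160])*5-.5).round(1)
for v in ([GX,.022,GZ-.014],[GX,-.022,GZ-.014],[GX-.166,0,GZ-.013],[GX-.048,0,GZ-.02],[GX-.158,0,GZ-.02],[GX-.158,.009,GZ],[GX-.158,-.009,GZ]): print(v,cr(proj(S1,tool2w(st,v))))
E
```

```text
[0.073, 0.022, -0.012] [457.  295.6]
[0.073, -0.022, -0.012] [423.6 255.4]
[-0.09300000000000001, 0, -0.011] [141.  332.4]
[0.024999999999999994, 0, -0.018000000000000002] [356.3 281. ]
[-0.085, 0, -0.018000000000000002] [155.7 318. ]
[-0.085, 0.009, 0.002] [161.7 360.2]
[-0.085, -0.009, 0.002] [151.2 342.2]
```

```bash
cat >> go.py <<'E'
PHI=np.radians(-14.4)
def ringpose(h,alpha,off=(0,0),gx=None,gz=None,dyaw=0):
    """tool pose with fork underside h above face, spanner x at angle alpha(deg) in the face frame, off: in-plane shift (face x,y) m"""
    gx=GX if gx is None else gx; gz=GZ if gz is None else gz
    Q=frame(YAW); Rs=Q@R.from_euler("z",alpha,degrees=True).as_matrix()
    Rt=Rs@np.diag([-1,1,-1.]); tip=FC+Q@[off[0],off[1],h-.008]
    return tip-Rt@[gx,0,gz],Rt
E
python3 - <<'E'
from go import *
st=show(); rows(*ringpose(.05,195.6)); print(ringpose(.05,195.6)[0])
E
```

```text
t 4.4 p [ 0.4998 -0.1419  0.1319] q [-7.000e-04  9.958e-01 -9.130e-02 -2.300e-03] F [-0.1 -0.2 -1.8] M [-0.03  0.22 -0.  ] w 0.2 J [-0.49  0.52  1.78 -0.    0.84  1.26]
shift [ 0.0016 -0.0811 -0.0335]  turn [ 0.0224  0.3417 -0.4265] | deg 49.2
[ 0.51628186 -0.0625407   0.16544968]
```

Request:
move_arm(motion="0 0 -0.06 0 0 0 0;0 0 -0.11 0 0.02 -0.02 0;0 -0.04 -0.1 0.01 0.1 -0.15 0;0.002 -0.081 -0.09 0.022 0.2 -0.3 0;0.002 -0.081 -0.06 0.022 0.3417 -0.4265 0;0.0016 -0.0811 -0.0335 0.0224 0.3417 -0.4265 0;0.0016 -0.0811 -0.0335 0.0224 0.3417 -0.4265 0;0.0016 -0.0811 -0.0335 0.0224 0.3417 -0.4265 0")

```text
time_s: 5.4
tcp_pos: [0.517, -0.0558, 0.1672]
tcp_rot: [-0.009, 0.943, 0.225, 0.243]
ft_force: [-0.5, 1.3, -1.6]
gripper_width: 0.2
```

Run:
```python
from go import *
from cell import grab_frame
show()
g=grab_frame("side");f=grab_frame("top");  pickle.dump({"top":f,"side":g},open("F2.pkl","wb"))
show();rows(*ringpose(.05,195.6))
crop(f,290,140,370,220,7,"t5.png"); crop(g,270,130,400,240,5,"s5.png")
```

```text
t 5.4 p [ 0.517  -0.0558  0.1672] q [-0.0088  0.9435  0.2247  0.2435] F [-0.5  1.3 -1.6] M [-0.19  0.55  0.02] w 0.2 J [-0.53  0.39  2.09  0.89  0.45 -0.21]
t 5.5 p [ 0.5158 -0.0556  0.1666] q [-0.0102  0.9444  0.2226  0.2419] F [-0.1  0.2 -1.9] M [-0.21  0.64 -0.02] w 0.204 J [-0.53  0.4   2.1   0.89  0.45 -0.2 ]
shift [-0.003   0.0064  0.0004]  turn [-0.018   0.0184 -0.0287] | deg 3.5
```

View pics/s5.png

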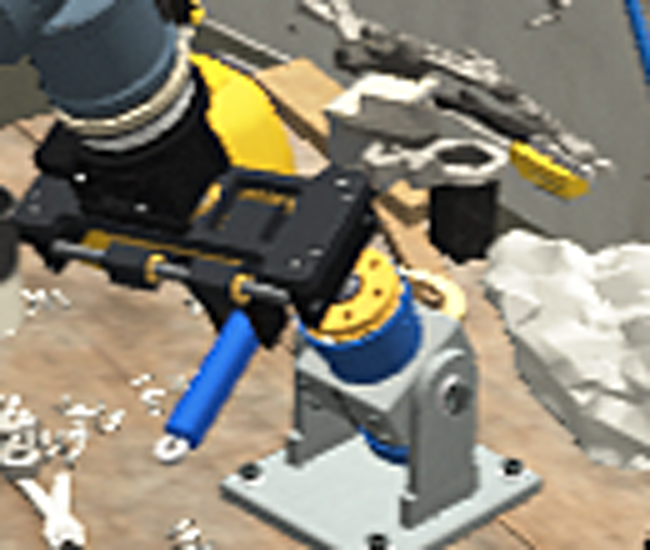

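View pics/t5.png

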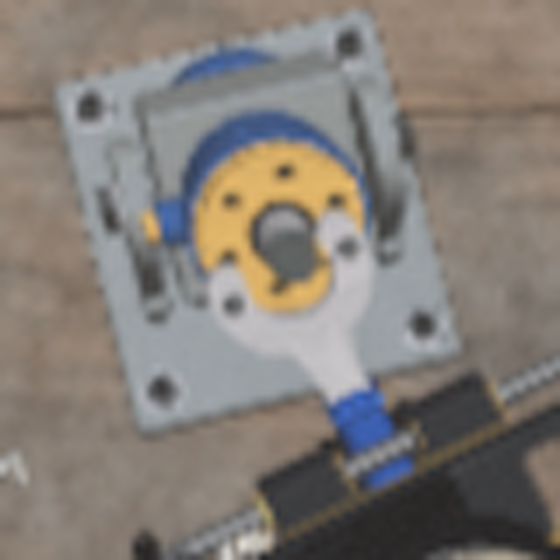

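The top view shows the fork straddling the rod, with pin dots at (347,246) and (233,303). In the side view the gripper hides most of the ring. I'll compare the dots with the positions predicted from the tool pose.

Run:
```python
from go import *
f=pickle.load(open("F2.pkl","rb"))["top"]; st=env.sense()
cr=lambda q:((np.array(q)+.5-[290,140])*7-.5).round(1)
for v in ([GX,.022,GZ-.014],[GX,-.022,GZ-.014],[GX-.048,.009,GZ-.02],[GX-.048,-.009,GZ-.02]): print(v,cr(proj(f,tool2w(st,v))))
Q=frame(YAW); print([cr(proj(f,h)) for h in holes(FC,YAW,PHI)], cr(proj(f,FC+Q@[0,0,.034])))
```

```text
[0.073, 0.022, -0.012] [349.5 242.4]
[0.073, -0.022, -0.012] [234.7 299.4]
[0.024999999999999994, 0.009, -0.018000000000000002] [375.9 382.2]
[0.024999999999999994, -0.009, -0.018000000000000002] [329.4 405.2]
[array([285.5, 169. ]), array([336.7, 198.7]), array([333.7, 257. ]), array([280.1, 285.9]), array([228.9, 256.9]), array([231.3, 198.3])] [295.5 257.3]
```

```bash
sed -i 's/^GX=.073/GX=.0717/' go.py
python3 - <<'E'
from go import *
show();rows(*ringpose(.05,195.6));rows(*ringpose(.016,195.6))
E
```

```text
t 5.5 p [ 0.5158 -0.0556  0.1666] q [-0.0102  0.9444  0.2226  0.2419] F [-0.1  0.2 -1.9] M [-0.21  0.64 -0.02] w 0.204 J [-0.53  0.4   2.1   0.89  0.45 -0.2 ]
shift [-0.0017  0.0063  0.0003]  turn [-0.018   0.0184 -0.0287] | deg 3.5
shift [-0.0007  0.0072  0.0343]  turn [-0.018   0.0184 -0.0287] | deg 3.5
```

Request:
move_arm(motion="-0.0017 0.0063 0.0003 -0.018 0.0184 -0.0287 0;-0.0017 0.0063 0.0003 -0.018 0.0184 -0.0287 0;-0.0015 0.0065 0.008 -0.018 0.0184 -0.0287 0;-0.0013 0.0067 0.016 -0.018 0.0184 -0.0287 0;-0.001 0.007 0.025 -0.018 0.0184 -0.0287 0;-0.0007 0.0072 0.0343 -0.018 0.0184 -0.0287 0;-0.0007 0.0072 0.0343 -0.018 0.0184 -0.0287 0;-0.0007 0.0072 0.0343 -0.018 0.0184 -0.0287 0")

```text
time_s: 6.5
tcp_pos: [0.5339, -0.0579, 0.1366]
tcp_rot: [0.005, 0.936, 0.24, 0.259]
ft_force: [0.7, 0.0, -2.2]
gripper_width: 0.202
```

```bash
cat > look.py <<'E'
import sys
from go import *
from cell import grab_frame
a=env.sense(); f=grab_frame("top"); st=show()
pickle.dump({"top":f,"st":a},open(f"{sys.argv[1]}.pkl","wb"))
crop(f,305,150,355,200,12,sys.argv[1]+".png")
cr=lambda q:((np.array(q)+.5-[305,150])*12-.5).round(1)
for v in ([GX,.022,GZ-.014],[GX,-.022,GZ-.014],[GX-.048,.009,GZ-.02],[GX-.048,-.009,GZ-.02]): print(v,cr(proj(f,tool2w(a,v))))
Q=frame(YAW); print([cr(proj(f,h)) for h in holes(FC,YAW,PHI)], cr(proj(f,FC+Q@[0,0,.034])))
E
python3 look.py t6; python3 -c "
from go import *
rows(*ringpose(.016,195.6));rows(*ringpose(.007,195.6))"
```

```text
t 6.55 p [ 0.5339 -0.058   0.1367] q [0.0055 0.9355 0.2403 0.2588] F [ 0.1  0.2 -2.3] M [-0.13  0.58 -0.02] w 0.205 J [-0.52  0.48  2.11  1.18  0.38 -0.54]
[0.0717, 0.022, -0.012] [412.2 252.4]
[0.0717, -0.022, -0.012] [224.1 353.8]
[0.0237, 0.009, -0.018000000000000002] [465.1 482.1]
[0.0237, -0.009, -0.018000000000000002] [388.9 522.9]
[array([309.9, 170.1]), array([397.6, 221. ]), array([392.4, 321. ]), array([300.5, 370.4]), array([212.8, 320.7]), array([217. , 220.3])] [326.9 321.5]
shift [-0.0001  0.0001  0.0001]  turn [ 0.     -0.0001  0.0001] | deg 0.0
shift [-0.0001  0.0001  0.0091]  turn [ 0.     -0.0001  0.0001] | deg 0.0
```

View pics/t6.png

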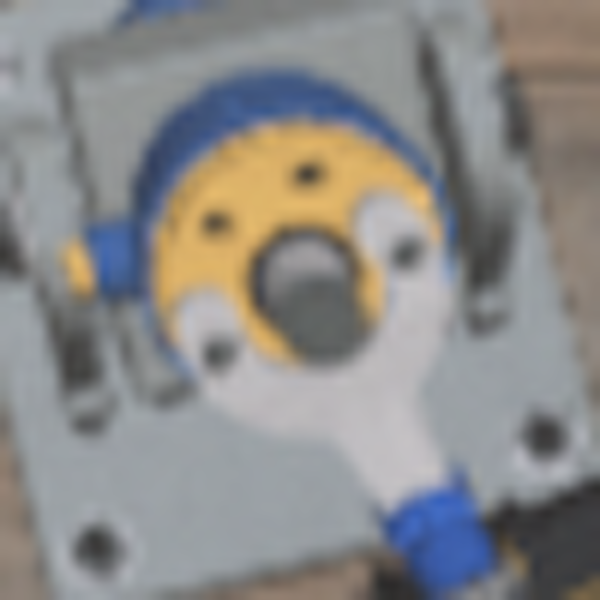

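```bash
cat > cen.py <<'E'
from go import *
def cen(im,u,v,r=2.6):
    g=im.astype(float).sum(2); h=int(np.ceil(r))+1
    c=np.array([u,v],float)
    for _ in range(6):
        x0,y0=np.round(c).astype(int); ys,xs=np.mgrid[y0-h:y0+h+1,x0-h:x0+h+1]
        d=np.hypot(xs-c[0],ys-c[1]); w=g[ys,xs]; bg=np.median(w[(d>r-.3)&(d<r+1.2)])
        m=np.clip(bg-w-40,0,None)*(d<r); 
        if m.sum()==0: return None
        c=np.array([(m*xs).sum(),(m*ys).sum()])/m.sum()
    return c
E
python3 - <<'E'
from cen import *
D=pickle.load(open("t6.pkl","rb")); im=D["top"]["image"]; f=D["top"]; st=D["st"]
u=lambda x,y:((x+.5)/12-.5+305,(y+.5)/12-.5+150)
im0=T["image"]
H=holes(FC,YAW,PHI)
for i,h in enumerate(H):
    p=proj(T,h); c=cen(im0,*p); print("hole",i,(c-p).round(2))
for i in(0,5):
    p=proj(T,H[i]); print("now",i,(cen(im,*p)-p).round(2))
for v in([GX,.022,GZ-.014],[GX,-.022,GZ-.014]):
    p=proj(f,tool2w(st,v)); print("pin",(cen(im,*p)-p).round(2))
# initial lying pins
for sgn in(1,-1):
    p=proj(T,PIN+[-np.sin(A)*.022*sgn,np.cos(A)*.022*sgn,.014]); print("lying",(cen(im0,*p)-p).round(2))
E
```

```text
hole 0 [-0.14  0.36]
hole 1 [-0.07  0.3 ]Traceback (most recent call last):
  File "<stdin>", line 7, in <module>
TypeError: unsupported operand type(s) for -: 'NoneType' and 'float'
```

Run:
```python
from cen import *
D=pickle.load(open("t6.pkl","rb")); im=D["top"]["image"]; f=D["top"]; st=D["st"]
im0=T["image"]
H=holes(FC,YAW,PHI)
P=lambda c,p: None if c is None else (c-p).round(2)
for i,h in enumerate(H):
    p=proj(T,h); print("hole",i,P(cen(im0,*p,2.1),p), P(cen(im,*p,2.1),p))
for v in([GX,.022,GZ-.014],[GX,-.022,GZ-.014]):
    p=proj(f,tool2w(st,v)); print("pin",P(cen(im,*p,2.1),p))
for sgn in(1,-1):
    p=proj(T,PIN+[-np.sin(A)*.022*sgn,np.cos(A)*.022*sgn,.014]); print("lying",P(cen(im0,*p,2.1),p))
```

```text
hole 0 [-0.15  0.35] [-0.14  0.36]
hole 1 [-0.07  0.3 ] [0.76 2.77]
hole 2 [-0.84  0.41] None
hole 3 [ 0.3  -1.15] None
hole 4 [-0.19  0.28] [0.47 2.76]
hole 5 [-0.01  0.3 ] [-0.01  0.29]
pin [-0.45  0.15]
pin [-0.47 -0.  ]
lying [0.11 0.49]
lying [-0.06  0.4 ]
```

Run:
```python
from go import *
o=(-.0008,-.00075)
rows(*ringpose(.016,195.6,o));rows(*ringpose(.008,195.6,o));rows(*ringpose(.005,195.6,o))
```

```text
shift [-0.0011  0.0006  0.0001]  turn [ 0.     -0.0001  0.0001] | deg 0.0
shift [-0.0011  0.0006  0.0081]  turn [ 0.     -0.0001  0.0001] | deg 0.0
shift [-0.0011  0.0006  0.0111]  turn [ 0.     -0.0001  0.0001] | deg 0.0
```

Request:
move_arm(motion="-0.0011 0.0006 0 0 0 0 0;-0.0011 0.0006 0.002 0 0 0 0;-0.0011 0.0006 0.004 0 0 0 0;-0.0011 0.0006 0.006 0 0 0 0;-0.0011 0.0006 0.008 0 0 0 0;-0.0011 0.0006 0.0095 0 0 0 0;-0.0011 0.0006 0.011 0 0 0 0;-0.0011 0.0006 0.011 0 0 0 0")

```text
time_s: 7.55
tcp_pos: [0.5386, -0.0577, 0.1266]
tcp_rot: [0.005, 0.936, 0.24, 0.259]
ft_force: [0.1, -0.6, -1.9]
gripper_width: 0.203
```

```bash
python3 look.py t7
python3 - <<'E'
from cen import *
D=pickle.load(open("t7.pkl","rb")); f=D["top"];im=f["image"]; st=D["st"]
rows(*ringpose(.005,195.6,(-.0008,-.00075)))
P=lambda c,p: None if c is None else (c-p).round(2)
for v in([GX,.022,GZ-.014],[GX,-.022,GZ-.014]):
    p=proj(f,tool2w(st,v)); print("pin",P(cen(im,*p,2.1),p))
E
```

```text
t 7.6 p [ 0.5386 -0.0577  0.1267] q [0.0054 0.9356 0.2403 0.2588] F [ 0.3 -0.7 -1.1] M [-0.19  0.55  0.01] w 0.201 J [-0.51  0.51  2.11  1.24  0.37 -0.59]
[0.0717, 0.022, -0.012] [409.5 239.7]
[0.0717, -0.022, -0.012] [223.1 340.2]
[0.0237, 0.009, -0.018000000000000002] [461.9 467.4]
[0.0237, -0.009, -0.018000000000000002] [386.4 507.9]
[array([309.9, 170.1]), array([397.6, 221. ]), array([392.4, 321. ]), array([300.5, 370.4]), array([212.8, 320.7]), array([217. , 220.3])] [326.9 321.5]
shift [ 0.      0.0001 -0.    ]  turn [-0.0001 -0.      0.0001] | deg 0.0
pin [-0.71  0.12]
pin [-0.49  0.1 ]
```

View pics/t7.png

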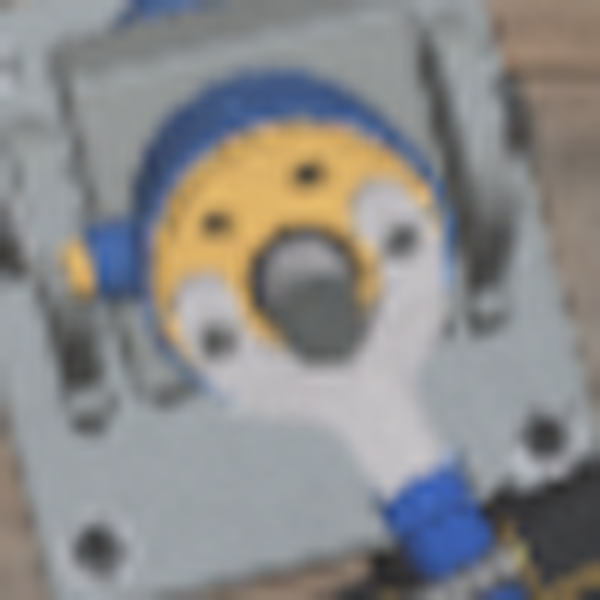

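Request:
move_arm(motion="0 0.0004 0.0005 0 0 0 0;0 0.0004 0.001 0 0 0 0;0 0.0004 0.0015 0 0 0 0;0 0.0004 0.002 0 0 0 0;0 0.0004 0.0025 0 0 0 0;0 0.0004 0.003 0 0 0 0;0 0.0004 0.0035 0 0 0 0;0 0.0004 0.0035 0 0 0 0")

```text
time_s: 8.6
tcp_pos: [0.5405, -0.0577, 0.1239]
tcp_rot: [0.005, 0.936, 0.24, 0.259]
ft_force: [-5.0, -1.5, 4.4]
gripper_width: 0.202
```

```bash
cat > chk.py <<'E'
import sys,os
from cen import *
n=sys.argv[1]; al=float(sys.argv[2]) if len(sys.argv)>2 else 195.6
os.system(f"python3 look.py {n} | head -1")
D=pickle.load(open(n+".pkl","rb")); f=D["top"];im=f["image"]; st=D["st"]
Q=frame(YAW); Rt=rot(st["tcp_rot"]); v=Q.T@(tool2w(st,[GX,0,GZ])-FC); print("tip mid in face frame mm",(v*1e3).round(2),"=> h",round(v[2]*1e3+8,2))
print("F tool",(Rt.T@st["ft_force"]).round(1),"M tool",(Rt.T@st["torque"]).round(2))
P=lambda c,p: None if c is None else (c-p).round(2)
b=np.array([-.1,.31])
for s in(1,-1):
    p=proj(f,tool2w(st,[GX,.022*s,GZ-.014])); c=cen(im,*p,2.1)
    a=np.radians(al)+s*np.pi/2
    p0=proj(f,FC+Q@[.022*np.cos(a),.022*np.sin(a),v[2]+.014])
    print("pin",P(c,p),"vs aligned at this h",P(c,p0+b))
E
python3 chk.py t8
```

```text
t 8.65 p [ 0.5404 -0.0577  0.1239] q [0.0055 0.9356 0.2402 0.2588] F [-4.7 -0.9  3.8] M [-0.08  0.23  0.04] w 0.201 J [-0.51  0.52  2.1   1.26  0.36 -0.61]
tip mid in face frame mm [-0.69 -1.15 -6.29] => h 1.71
F tool [-2.3 -0.3 -6.4] M tool [ 0.1  -0.26  0.01]
pin [-0.43  0.31] vs aligned at this h [0.17 0.15]
pin [-0.44  0.32] vs aligned at this h [0.17 0.15]
```

View pics/t8.png

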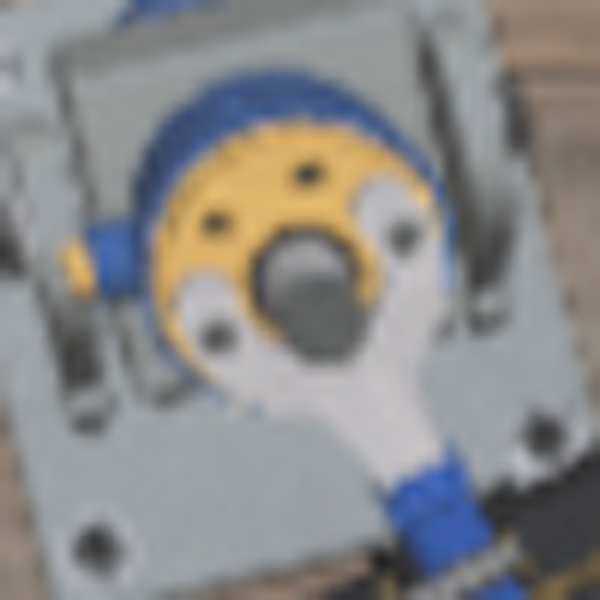

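Request:
move_arm(motion="0 0 0.0005 0 0 0 0;0 0 0.001 0 0 0 0;0 0 0.0015 0 0 0 0;0 0 0.002 0 0 0 0;0 0 0.002 0 0 0 0;0 0 0.002 0 0 0 0;0 0 0.002 0 0 0 0;0 0 0.002 0 0 0 0")

```text
time_s: 9.65
tcp_pos: [0.5406, -0.0577, 0.1214]
tcp_rot: [0.006, 0.936, 0.24, 0.258]
ft_force: [-5.2, -4.2, -8.8]
gripper_width: 0.2
```

```bash
python3 chk.py t9
```

```text
t 9.7 p [ 0.5406 -0.0577  0.1214] q [0.0056 0.9359 0.2402 0.2578] F [-4.2 -2.9 -9.4] M [-0.96  2.18 -0.37] w 0.203 J [-0.51  0.52  2.1   1.26  0.36 -0.62]
tip mid in face frame mm [-1.83 -1.18 -8.7 ] => h -0.7
F tool [-10.    0.2   4.7] M tool [ 0.05 -2.36  0.06]
pin [-0.41  0.03] vs aligned at this h [0.29 0.28]
pin [-0.41  0.13] vs aligned at this h [0.29 0.37]
```

Request:
move_arm(motion="0 0 0 0 0 0 0;-0.0005 0 0 0 0 0 0;-0.0005 0 0 0 0 0 0;-0.0005 0 0 0 0 0 0;-0.0005 0 0.0005 0 0 0 0;-0.0005 0 0.001 0 0 0 0;-0.0005 0 0.001 0 0 0 0;-0.0005 0 0.001 0 0 0 0")

```text
time_s: 10.7
tcp_pos: [0.5408, -0.0577, 0.1205]
tcp_rot: [0.006, 0.936, 0.24, 0.258]
ft_force: [-3.5, -1.8, -3.7]
gripper_width: 0.201
```

```bash
python3 chk.py t10
```

```text
t 10.75 p [ 0.5408 -0.0577  0.1205] q [0.0056 0.9358 0.2402 0.258 ] F [-4.  -2.  -3.4] M [-0.48  1.19 -0.18] w 0.2 J [-0.51  0.53  2.1   1.27  0.36 -0.63]
tip mid in face frame mm [-2.09 -1.29 -9.49] => h -1.49
F tool [-5.2 -0.4  1.3] M tool [ 0.13 -1.32 -0.  ]
pin [-0.39  0.19] vs aligned at this h [0.37 0.52]
pin [-0.47  0.22] vs aligned at this h [0.29 0.55]
```

View pics/t10.png

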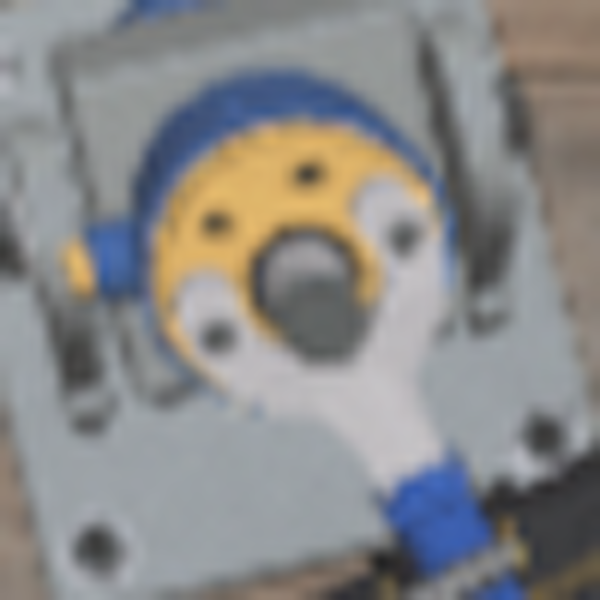

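Run:
```python
from go import *
from cell import grab_frame
F2=pickle.load(open("F2.pkl","rb"))
st=env.sense(); g=grab_frame("side"); pickle.dump({"side":g,"st":st},open("F3.pkl","wb"))
crop(g,290,170,370,250,7,"s6.png")
cr=lambda q:((np.array(q)+.5-[290,170])*7-.5).round(1)
for v in ([GX-.166,0,GZ-.013],[GX-.158,.009,GZ-.02],[GX-.158,-.009,GZ-.02],[GX-.158,.009,GZ],[GX,.022,GZ-.014],[0,0,0]): print(v,cr(proj(g,tool2w(st,v))))
for a in (0,-2.5,2.5):
    Ry=R.from_euler("y",a,degrees=True).as_matrix()
    piv=np.array([0,0,-.008]); print(a,[cr(proj(g,tool2w(st,piv+Ry@(np.array(v)-piv)))) for v in ([GX-.166,0,GZ-.013],[GX-.158,.009,GZ])])
```

```text
[-0.09430000000000001, 0, -0.011] [162.4 456.4]
[-0.0863, 0.009, -0.018000000000000002] [183.7 433.8]
[-0.0863, -0.009, -0.018000000000000002] [145.3 425.3]
[-0.0863, 0.009, 0.002] [202.8 461.6]
[0.0717, 0.022, -0.012] [382.  125.8]
[0, 0, 0] [273.6 276.6]
0 [array([162.4, 456.4]), array([202.8, 461.6])]
-2.5 [array([158.6, 450.2]), array([198.9, 457.2])]
2.5 [array([166.3, 462.2]), array([206.9, 465.7])]
```

View pics/s6.png

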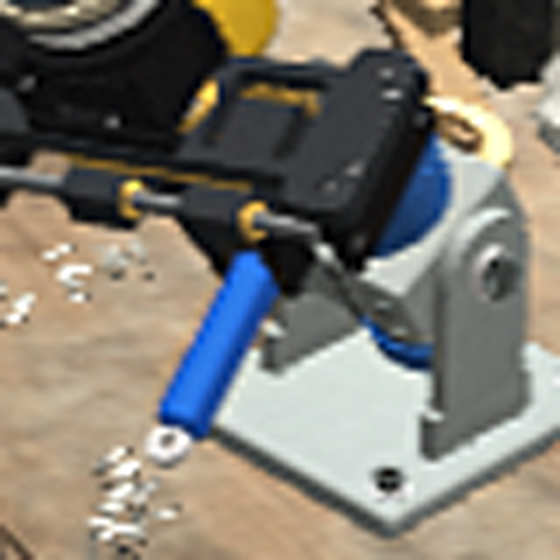

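Run:
```python
from go import *
D=pickle.load(open("F2.pkl","rb")); g=D["side"]
# pose around F2 (t 5.4-5.5)
for p,q in (([0.517,-0.0558,0.1672],[-0.0088,0.9435,0.2247,0.2435]),([0.5158,-0.0556,0.1666],[-0.0102,0.9444,0.2226,0.2419])):
    st={"tcp_pos":np.array(p),"tcp_rot":np.array(q)}
    cr=lambda q:((np.array(q)+.5-[290,170])*7-.5).round(1)
    for v in ([GX-.166,0,GZ-.013],[GX-.158,.009,GZ],[0,0,-.01]): print(v,cr(proj(g,tool2w(st,v))))
crop(g,290,170,370,250,7,"s7.png")
```

```text
[-0.09430000000000001, 0, -0.011] [ 94.  361.9]
[-0.0863, 0.009, 0.002] [135.5 369.9]
[0, 0, -0.01] [211.2 171.3]
[-0.09430000000000001, 0, -0.011] [ 89.8 363.1]
[-0.0863, 0.009, 0.002] [131.3 371.4]
[0, 0, -0.01] [208.4 173.1]
```

View pics/s7.png

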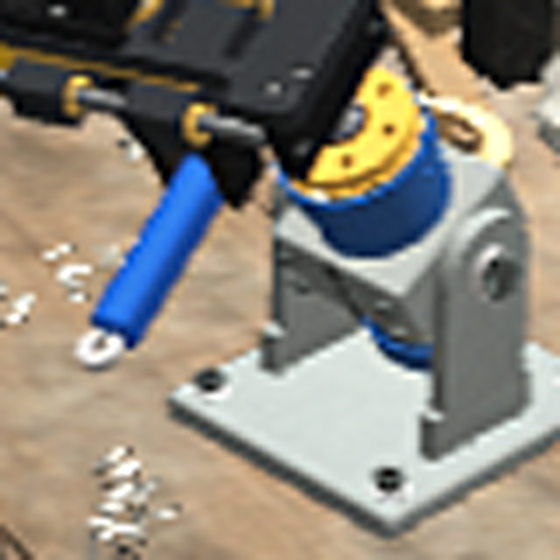

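Request:
move_arm(motion="-0.0006 0 0 0 0 0 0;-0.0006 0 0 0 0 0 0;-0.0006 0 0.0005 0 0 0 0;-0.0006 0 0.001 0 0 0 0;-0.0006 0 0.0015 0 0 0 0;-0.0006 0 0.002 0 0 0 0;-0.0006 0 0.002 0 0 0 0;-0.0006 0 0.002 0 0 0 0")

```text
time_s: 11.8
tcp_pos: [0.5416, -0.0578, 0.1185]
tcp_rot: [0.006, 0.936, 0.24, 0.258]
ft_force: [-0.8, 0.5, -1.8]
gripper_width: 0.201
```

```bash
python3 chk.py t11
```

```text
t 11.85 p [ 0.5415 -0.0578  0.1185] q [0.0056 0.9357 0.2402 0.2582] F [ 0.2 -1.1 -2. ] M [-0.23  0.65 -0.02] w 0.198 J [-0.51  0.53  2.1   1.29  0.36 -0.64]
tip mid in face frame mm [ -2.44  -1.47 -11.56] => h -3.56
F tool [-1.3 -1.   1.2] M tool [ 0.17 -0.69 -0.  ]
pin [-0.41  0.18] vs aligned at this h [0.45 0.63]
pin [-0.46  0.17] vs aligned at this h [0.4  0.61]
```

Request:
move_arm(motion="-0.0002 0 0.0005 0 0 0 0;-0.0002 0 0.001 0 0 0 0;-0.0002 0 0.0015 0 0 0 0;-0.0002 0 0.002 0 0 0 0;-0.0002 0 0.0025 0 0 0 0;-0.0002 0 0.003 0 0 0 0;-0.0002 0 0.003 0 0 0 0;-0.0002 0 0.003 0 0 0 0")

```text
time_s: 12.85
tcp_pos: [0.5424, -0.0576, 0.1168]
tcp_rot: [0.006, 0.936, 0.24, 0.259]
ft_force: [-9.2, -3.3, 10.9]
gripper_width: 0.203
```

```bash
python3 chk.py t12
```

```text
t 12.9 p [ 0.5424 -0.0576  0.1168] q [0.0059 0.9357 0.2399 0.2586] F [-7.9 -2.2  9.9] M [0.02 0.22 0.07] w 0.2 J [-0.51  0.54  2.1   1.3   0.36 -0.66]
tip mid in face frame mm [ -2.58  -1.54 -13.48] => h -5.48
F tool [ -3.2   0.2 -14.3] M tool [ 0.19 -0.18  0.02]
pin [-0.35  0.35] vs aligned at this h [0.55 0.86]
pin [-0.28  0.53] vs aligned at this h [0.62 1.01]
```

View pics/t12.png

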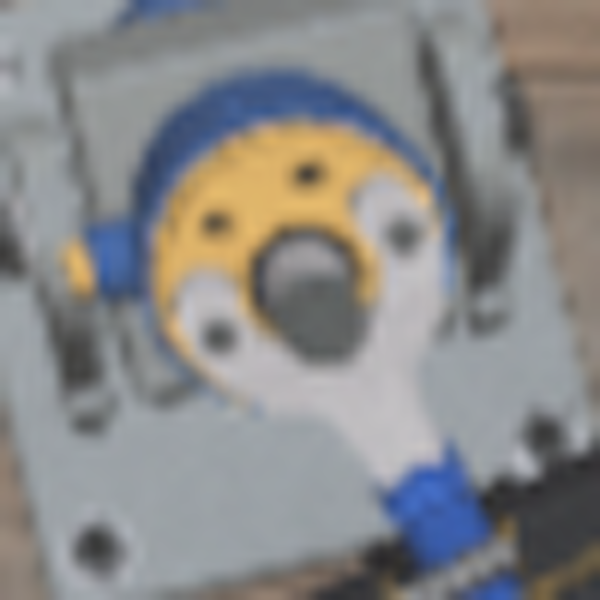

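Run:
```python
from go import *
from cell import grab_frame
st=env.sense(); g=grab_frame("side"); pickle.dump({"side":g,"st":st},open("F4.pkl","wb"))
crop(g,290,170,370,250,7,"s8.png")
# blue handle visible part: fit line & end, for the 3 side frames
F2=pickle.load(open("F2.pkl","rb"));F3=pickle.load(open("F3.pkl","rb"))
s2={"tcp_pos":np.array([0.5165,-0.0557,0.1670]),"tcp_rot":np.array([-0.0094,0.9439,0.2237,0.2428])}
for n,f,s_ in (("hover",F2["side"],s2),("h-1.5",F3["side"],F3["st"]),("h-5.5",g,st)):
    hsv=cv2.cvtColor(f["image"],cv2.COLOR_RGB2HSV)
    m=cv2.inRange(hsv,(100,150,60),(125,255,255)); k,l,stt,ce=cv2.connectedComponentsWithStats(m)
    tgt=proj(f,tool2w(s_,[-.05,0,-.018]))
    i=min(range(1,k),key=lambda i:np.hypot(*(ce[i]-tgt))+(1e3 if stt[i,4]<60 else 0))
    ys,xs=np.nonzero(l==i); P=np.stack([xs,ys],1).astype(np.float32)
    L=cv2.fitLine(P,cv2.DIST_L2,0,.01,.01).ravel(); d=L[:2]*np.sign(-L[1]) # upward
    pr=(P-L[2:])@d; end=L[2:]+d*(pr.min()-.5)
    a=np.degrees(np.arctan2(-d[1],d[0]))
    out=[]
    for pitch in(-5,0,5):
        Ry=R.from_euler("y",pitch,degrees=True).as_matrix(); piv=np.array([0,0,-.01])
        q=[proj(f,tool2w(s_,piv+Ry@(np.array(v)-piv))) for v in([GX-.158,0,GZ-.015],[GX-.105,0,GZ-.015])]
        dd=q[1]-q[0]; out.append((pitch,np.degrees(np.arctan2(-dd[1],dd[0])).round(2),q[0].round(2)))
    print(n,stt[i,4],"angle",a.round(2),"end",end.round(2),out)
```

```text
hover 199 angle 60.92 end [305.28 218.06] [(-5, np.float64(55.11), array([303.02, 216.66])), (0, np.float64(58.61), array([303.93, 218.49])), (5, np.float64(61.88), array([304.96, 220.11]))]
h-1.5 192 angle 64.39 end [314.99 231.11] [(-5, np.float64(59.22), array([312.8 , 230.25])), (0, np.float64(62.56), array([313.76, 231.93])), (5, np.float64(65.69), array([314.81, 233.41]))]
h-5.5 187 angle 64.84 end [315.63 232.44] [(-5, np.float64(59.3), array([313.3 , 231.25])), (0, np.float64(62.63), array([314.25, 232.92])), (5, np.float64(65.75), array([315.3 , 234.39]))]
```

View pics/s8.png

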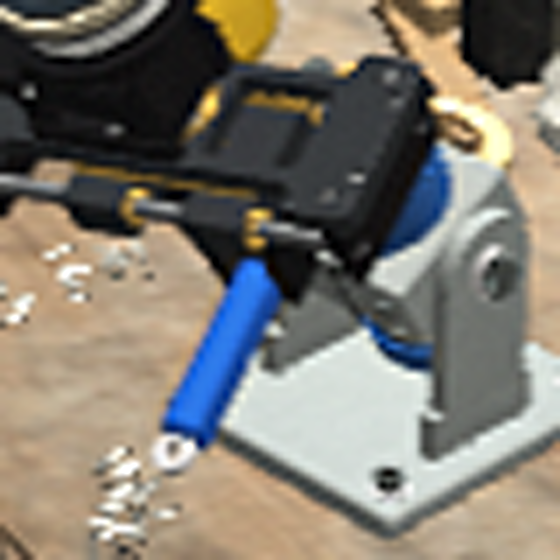

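Request:
move_arm(motion="0 0 -0.0007 0 0 0 0;0 -0.00125 -0.0007 0 0 0.0111 0;0.00005 -0.0025 -0.0007 0 0 0.0222 0;0.0001 -0.00375 -0.0007 0 0 0.0333 0;0.00018 -0.005 -0.0007 0 0 0.0444 0;0.00027 -0.00625 -0.0007 0 0 0.0556 0;0.00027 -0.00625 -0.0007 0 0 0.0556 0;0.00027 -0.00625 -0.0007 0 0 0.0556 0")

```text
time_s: 13.95
tcp_pos: [0.539, -0.0528, 0.1164]
tcp_rot: [-0.004, 0.945, 0.199, 0.258]
ft_force: [-5.5, -3.3, 2.9]
gripper_width: 0.2
```

```bash
python3 chk.py t13 190.6
python3 - <<'E'
from cen import *
im=pickle.load(open("t13.pkl","rb"))["top"]["image"]; im2=pickle.load(open("t12.pkl","rb"))["top"]["image"]
H=holes(FC,YAW,PHI)
for i in(0,5):
    p=proj(T,H[i]); print(i,cen(im2,*p,2.1)-p,cen(im,*p,2.1)-p)
for d in(-3,-5):
    H2=holes(FC,YAW,PHI+np.radians(d)); print(d,[proj(T,H2[i])-proj(T,H[i]) for i in(0,5)])
E
```

```text
t 14.0 p [ 0.539  -0.0527  0.1164] q [-0.0044  0.9455  0.1989  0.2579] F [-6.2 -3.7  3.2] M [-0.64  0.64  0.11] w 0.199 J [-0.5   0.53  2.11  1.33  0.35 -0.59]
tip mid in face frame mm [ -3.31  -2.12 -12.84] => h -4.84
F tool [-4.1  1.3 -5.6] M tool [-0.21 -0.79 -0.33]
pin [-0.51  0.28] vs aligned at this h [0.65 1.  ]
pin [-0.63  0.38] vs aligned at this h [0.54 1.07]
0 [-0.13525786  0.35335426] [0.01114159 0.30969873]
5 [-0.02673433  0.2938945 ] [0.01408611 0.24990838]
-3 [array([0.45582166, 0.01395566]), array([ 0.25428016, -0.37507822])]
-5 [array([0.75840389, 0.03611952]), array([ 0.43477252, -0.61825045])]
```

View pics/t13.png

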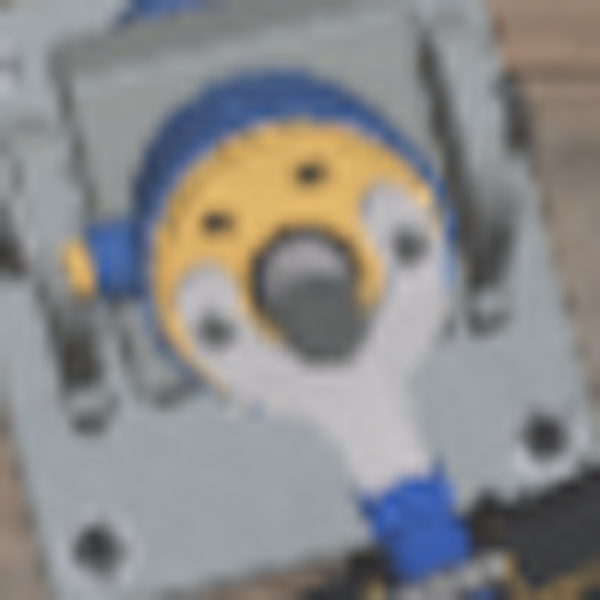

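Request:
move_arm(motion="-0.0003 -0.0038 0.0003 0 0 0.0333 0;-0.0001 -0.0075 0.0003 0 0 0.0667 0;0.0004 -0.0112 0.0003 0 0 0.1 0;0.0011 -0.0149 0.0003 0 0 0.1333 0;0.0019 -0.0186 0.0003 0 0 0.1667 0;0.003 -0.0222 0.0003 0 0 0.2 0;0.0038 -0.0245 0.0003 0 0 0.2222 0;0.0038 -0.0245 0.0003 0 0 0.2222 0")

```text
time_s: 15.0
tcp_pos: [0.5324, -0.0281, 0.1158]
tcp_rot: [-0.049, 0.966, 0.033, 0.253]
ft_force: [-5.5, -0.9, 6.8]
gripper_width: 0.201
```

```bash
cat > ringang.py <<'E'
import sys
from cen import *
def ang(n):
    im=pickle.load(open(n+".pkl","rb"))["top"]["image"]; Q=frame(YAW); out=[]
    o,_=ray(T,0,0)
    # scan all directions, dark blobs at radius 22 on the face plane, brass around
    hsv=cv2.cvtColor(im,cv2.COLOR_RGB2HSV)
    for a in np.arange(-180,180,3):
        p=proj(T,FC+Q@[.022*np.cos(np.radians(a)),.022*np.sin(np.radians(a)),0]); 
        c=cen(im,*p,2.1)
        if c is None: continue
        c=c-[-.1,.31]
        d=rot(T["attitude"])@np.array([(c[0]-T["cx"])/T["fx"],(c[1]-T["cy"])/T["fy"],1]); n_=Q[:,2]
        X=o+d*(n_@(FC-o))/(n_@d); v=Q.T@(X-FC); r=np.hypot(v[0],v[1])
        x0,y0=np.round(c).astype(int); hb=hsv[y0-2:y0+3,x0-2:x0+3]; br=((hb[...,0]>12)&(hb[...,0]<28)&(hb[...,1]>90)).mean()
        if abs(r-.022)<.0015 and br>.7: out.append(round(float(np.degrees(np.arctan2(v[1],v[0]))),1))
    return sorted(set(out))
if __name__=="__main__":
    for n in sys.argv[1:]: print(n,ang(n))
E
python3 chk.py t14 170.6; python3 ringang.py t6 t12 t13 t14
```

```text
t 15.05 p [ 0.5324 -0.0281  0.1158] q [-0.0493  0.9656  0.0326  0.2531] F [-5.3 -1.3  6.3] M [-0.19  0.35  0.36] w 0.202 J [-0.45  0.53  2.14  1.42  0.32 -0.29]
tip mid in face frame mm [ -3.95  -1.36 -12.91] => h -4.91
F tool [-1.5 -0.1 -8.7] M tool [ 0.   -0.36 -0.4 ]
pin [-0.23  0.19] vs aligned at this h [0.69 1.19]
pin [-0.35  0.3 ] vs aligned at this h [0.59 1.32]
t6 [-14.1, 45.2]
t12 [-14.2, 45.3]
t13 [-15.1, 44.9]
t14 [-33.9, 25.6]
```

View pics/t14.png

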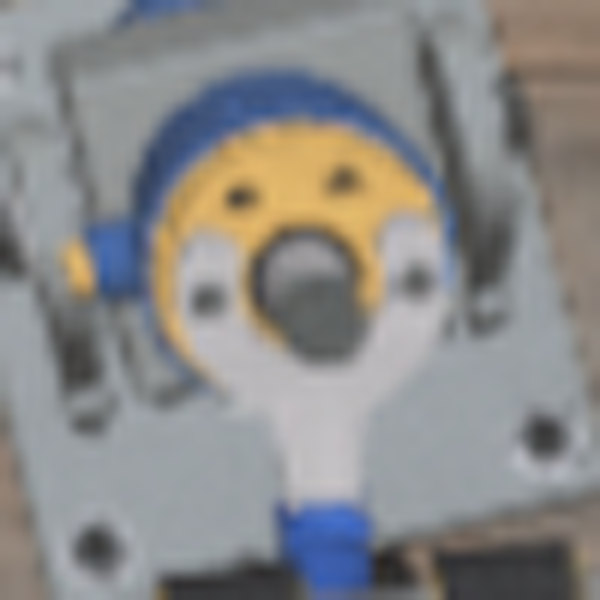

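Request:
move_arm(motion="-0.0002 -0.0038 0.0002 0 0 0.0333 0;0.0001 -0.0075 0.0002 0 0 0.0667 0;0.0006 -0.0112 0.0002 0 0 0.1 0;0.0013 -0.0149 0.0002 0 0 0.1333 0;0.0021 -0.0186 0.0002 0 0 0.1667 0;0.0032 -0.0222 0.0002 0 0 0.2 0;0.0032 -0.0222 0.0002 0 0 0.2 0;0.0032 -0.0222 0.0002 0 0 0.2 0")

```text
time_s: 16.05
tcp_pos: [0.5331, -0.0051, 0.1192]
tcp_rot: [-0.089, 0.959, -0.118, 0.242]
ft_force: [-4.6, -0.7, 5.2]
gripper_width: 0.204
```

```bash
python3 chk.py t15 152.6; python3 ringang.py t15; python3 -c "
from h import *;import pickle
from cell import grab_frame
g=grab_frame('side');pickle.dump(g,open('s9.pkl','wb'));crop(g,300,165,380,245,7,'s9.png')"
```

```text
t 16.1 p [ 0.5331 -0.0051  0.1191] q [-0.0887  0.9589 -0.118   0.2422] F [-5.2 -0.6  5.6] M [-0.21  0.26  0.32] w 0.197 J [-0.39  0.52  2.14  1.44  0.3   0.05]
tip mid in face frame mm [ -4.18  -0.31 -12.91] => h -4.91
F tool [-1.5  0.4 -6.8] M tool [-0.08 -0.3  -0.35]
pin [ 0.09 -0.  ] vs aligned at this h [0.64 1.15]
pin [0.08 0.24] vs aligned at this h [0.63 1.46]
t15 [-53.1, 7.8]
```

View pics/t15.png

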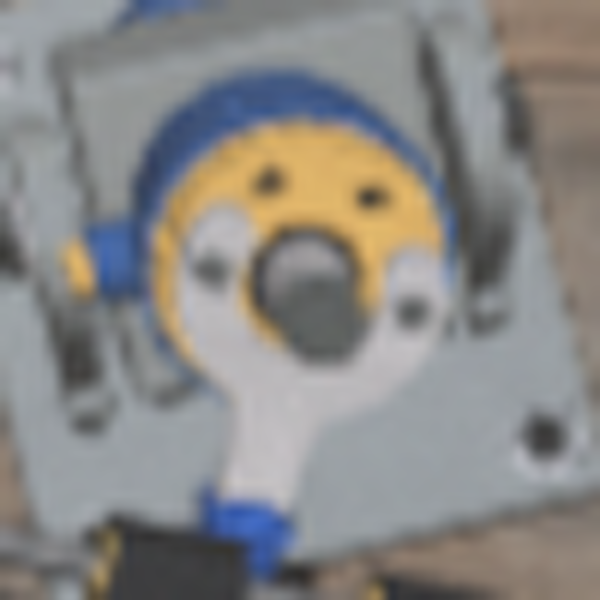

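View pics/s9.png

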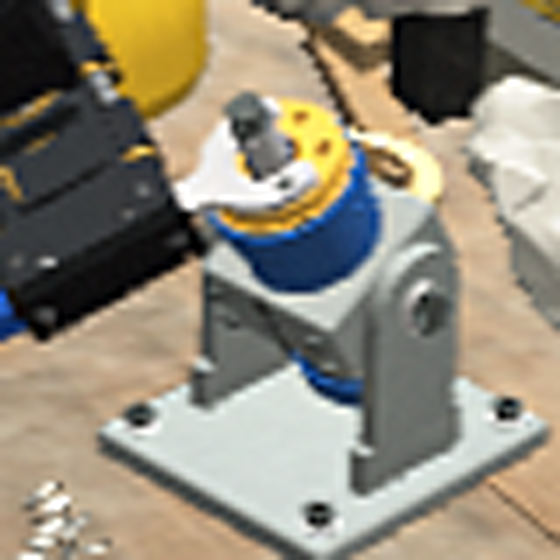

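Run:
```python
from go import *
g0=S; g=pickle.load(open("s9.pkl","rb"))
a=cv2.resize(g0["image"][172:212,320:360,::-1],None,fx=10,fy=10,interpolation=cv2.INTER_CUBIC)
b=cv2.resize(g["image"][172:212,320:360,::-1],None,fx=10,fy=10,interpolation=cv2.INTER_CUBIC)
cv2.imwrite("pics/cmp.png",np.hstack([a,b]))
```

```text
(no output)
```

View pics/cmp.png

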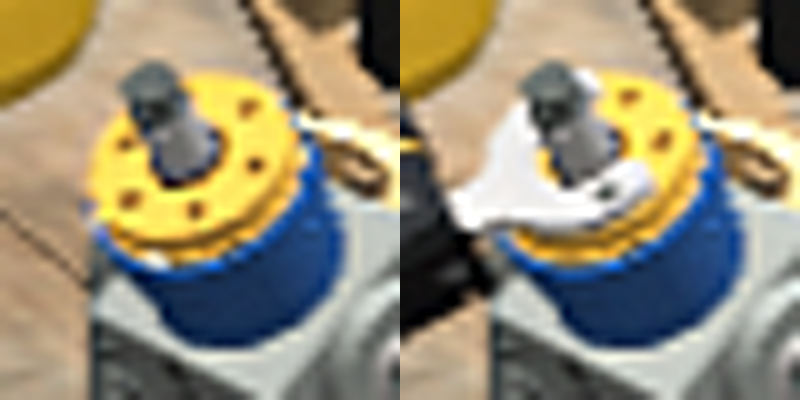

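Run:
```python
from go import *
Q=frame(YAW)
FC2=FC+0
def near(px,r,dep):
    best=min(np.arange(-180,180,.5),key=lambda a:np.hypot(*(proj(S,FC2+Q@[r*np.cos(np.radians(a)),r*np.sin(np.radians(a)),-dep])-px)))
    return best,np.hypot(*(proj(S,FC2+Q@[r*np.cos(np.radians(best)),r*np.sin(np.radians(best)),-dep])-px)).round(2)
c=lambda x,y:np.array([(x+.5)/10-.5+320,(y+.5)/10-.5+172])
for dep in(4,6,8,10,12):
    print(dep,"ring mark",near(c(157,260),.030,dep/1e3),near(c(157,260),.034,dep/1e3),"collar",near(c(93,212),.034,dep/1e3),near(c(93,212),.030,dep/1e3))
```

```text
4 ring mark (np.float64(-158.5), np.float64(1.53)) (np.float64(-156.5), np.float64(0.38)) collar (np.float64(150.0), np.float64(0.72)) (np.float64(150.5), np.float64(0.66))
6 ring mark (np.float64(-160.0), np.float64(1.13)) (np.float64(-158.0), np.float64(0.03)) collar (np.float64(146.5), np.float64(0.65)) (np.float64(147.5), np.float64(0.72))
8 ring mark (np.float64(-161.5), np.float64(0.74)) (np.float64(-159.5), np.float64(0.43)) collar (np.float64(143.0), np.float64(0.53)) (np.float64(144.0), np.float64(0.83))
10 ring mark (np.float64(-163.5), np.float64(0.36)) (np.float64(-161.0), np.float64(0.81)) collar (np.float64(139.5), np.float64(0.38)) (np.float64(141.0), np.float64(0.96))
12 ring mark (np.float64(-165.5), np.float64(0.02)) (np.float64(-163.0), np.float64(1.19)) collar (np.float64(136.5), np.float64(0.2)) (np.float64(138.5), np.float64(1.13))
```

Request:
move_arm(motion="0 -0.0012 0.0003 0 0 0.0111 0;0 -0.0025 0.0003 0 0 0.0222 0;0.0001 -0.005 0.0003 0 0 0.0444 0;0.0003 -0.0069 0.0003 0 0 0.0611 0;0.0004 -0.0087 0.0003 0 0 0.0778 0;0.0006 -0.01 0.0003 0 0 0.0889 0;0.0006 -0.01 0.0003 0 0 0.0889 0;0.0006 -0.01 0.0003 0 0 0.0889 0")

```text
time_s: 17.15
tcp_pos: [0.5353, 0.0046, 0.1217]
tcp_rot: [-0.105, 0.948, -0.184, 0.236]
ft_force: [-5.3, -0.9, 5.3]
gripper_width: 0.202
```

```bash
python3 chk.py t16 144.6; python3 ringang.py t16
```

```text
t 17.2 p [0.5353 0.0046 0.1217] q [-0.1052  0.9485 -0.1838  0.2356] F [-5.  -1.4  6.9] M [-0.45  0.29  0.23] w 0.201 J [-0.37  0.51  2.14  1.42  0.29  0.23]
tip mid in face frame mm [ -4.22   0.1  -12.91] => h -4.91
F tool [-1.8  0.9 -7.3] M tool [-0.39 -0.24 -0.36]
pin [0.34 0.09] vs aligned at this h [0.74 1.28]
pin [0.1  0.14] vs aligned at this h [0.49 1.43]
t16 [-59.7, 0.1]
```

Request:
move_arm(motion="0 -0.0012 0.0003 0 0 0.0111 0;0 -0.0025 0.0003 0 0 0.0222 0;0.0001 -0.0037 0.0003 0 0 0.0333 0;0.0002 -0.005 0.0003 0 0 0.0444 0;0.0003 -0.0062 0.0003 0 0 0.0556 0;0.0003 -0.0062 0.0003 0 0 0.0556 0;0.0003 -0.0062 0.0003 0 0 0.0556 0;0.0003 -0.0062 0.0003 0 0 0.0556 0")

```text
time_s: 18.2
tcp_pos: [0.5373, 0.0103, 0.1235]
tcp_rot: [-0.115, 0.94, -0.224, 0.231]
ft_force: [-5.5, -0.5, 6.1]
gripper_width: 0.202
```

```bash
python3 chk.py t17 139.6; python3 ringang.py t17
```

```text
t 18.25 p [0.5374 0.0103 0.1236] q [-0.1151  0.9397 -0.2243  0.2309] F [-5.1 -0.6  6.2] M [-0.49  0.33  0.17] w 0.202 J [-0.35  0.51  2.13  1.4   0.28  0.35]
tip mid in face frame mm [ -4.24   0.37 -12.92] => h -4.92
F tool [-1.7  0.5 -8. ] M tool [-0.44 -0.17 -0.37]
pin [0.24 0.05] vs aligned at this h [0.55 1.27]
pin [0.27 0.35] vs aligned at this h [0.54 1.69]
t17 [-65.7, -5.2]
```

Request:
move_arm(motion="0 -0.0012 0.0003 0 0 0.0111 0;0 -0.0025 0.0003 0 0 0.0222 0;0.0001 -0.0037 0.0003 0 0 0.0333 0;0.0002 -0.005 0.0003 0 0 0.0444 0;0.0003 -0.0062 0.0003 0 0 0.0556 0;0.0003 -0.0062 0.0003 0 0 0.0556 0;0.0003 -0.0062 0.0003 0 0 0.0556 0;0.0003 -0.0062 0.0003 0 0 0.0556 0")

```text
time_s: 19.25
tcp_pos: [0.539, 0.0141, 0.1248]
tcp_rot: [-0.122, 0.93, -0.263, 0.226]
ft_force: [-7.4, -5.7, 4.7]
gripper_width: 0.204
```

```bash
python3 chk.py t18 134.6; python3 ringang.py t18
```

```text
t 19.3 p [0.539  0.0141 0.1248] q [-0.1218  0.9301 -0.263   0.2256] F [-7.5 -5.4  3.8] M [-1.45  0.74  0.55] w 0.2 J [-0.34  0.51  2.13  1.37  0.27  0.48]
tip mid in face frame mm [ -5.39  -0.6  -12.96] => h -4.96
F tool [-0.9  6.4 -8.3] M tool [-1.36 -0.19 -1.12]
pin [-0.07 -0.41] vs aligned at this h [0.71 1.1 ]
pin [-0.38  0.05] vs aligned at this h [0.3  1.73]
t18 [-66.8, -6.3]
```

Request:
move_arm(motion="0 -0.001 0.0002 0 0 0.01 0;0 -0.002 0.0002 0 0 0.02 0;0.0001 -0.003 0.0002 0 0 0.025 0;0.0001 -0.0035 0.0002 0 0 0.03 0;0.0001 -0.0035 0.0002 0 0 0.03 0;0.0001 -0.0035 0.0002 0 0 0.03 0;0.0001 -0.0035 0.0002 0 0 0.03 0;0.0001 -0.0035 0.0002 0 0 0.03 0")

```text
time_s: 20.3
tcp_pos: [0.5395, 0.0152, 0.1252]
tcp_rot: [-0.123, 0.925, -0.282, 0.223]
ft_force: [-7.2, -7.2, 3.2]
gripper_width: 0.2
```

```bash
python3 chk.py t19 134.6; python3 ringang.py t19;python3 -c "
from h import *;import pickle
from cell import grab_frame
g=grab_frame('side');pickle.dump(g,open('s10.pkl','wb'));crop(g,315,165,365,215,12,'s10.png')"
```

```text
t 20.35 p [0.5395 0.0152 0.1252] q [-0.123   0.9252 -0.2816  0.2228] F [-7.7 -7.2  2.9] M [-1.81  0.85  0.86] w 0.201 J [-0.33  0.51  2.13  1.35  0.26  0.55]
tip mid in face frame mm [ -6.53  -1.6  -12.93] => h -4.93
F tool [-0.1  8.1 -7. ] M tool [-1.54 -0.11 -1.55]
pin [-0.46 -0.9 ] vs aligned at this h [0.59 1.21]
pin [-1.04 -0.1 ] vs aligned at this h [0.27 1.61]
t19 [-67.3, -7.2]
```

View pics/s10.png

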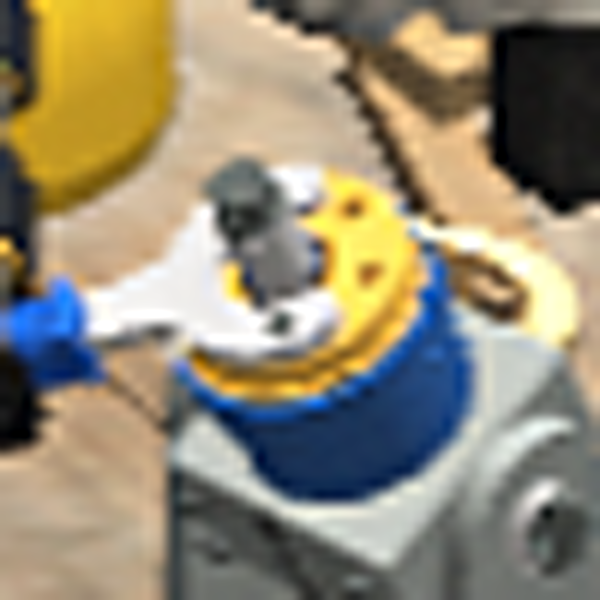

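View pics/t19.png

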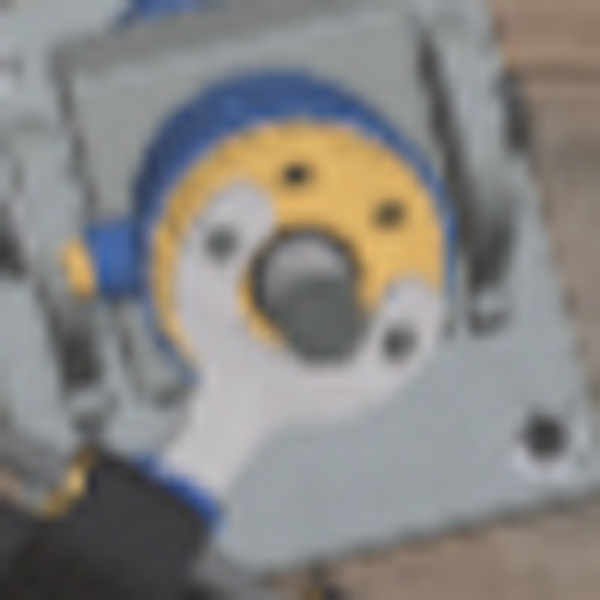

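Request:
move_arm(motion="0 0 0 0 0 0 0;0 0.0012 0 0 0 -0.0111 0;0 0.0025 0 0 0 -0.0222 0;0.0001 0.0037 0 0 0 -0.0333 0;0.0001 0.0045 -0.0003 0 0 -0.04 0;0.0001 0.0045 -0.0005 0 0 -0.04 0;0.0001 0.0045 -0.0005 0 0 -0.04 0;0.0001 0.0045 -0.0005 0 0 -0.04 0")

```text
time_s: 21.4
tcp_pos: [0.5381, 0.0126, 0.1247]
tcp_rot: [-0.117, 0.934, -0.251, 0.227]
ft_force: [0.8, 4.3, 5.3]
gripper_width: 0.197
```

```bash
python3 chk.py t20 134.6; python3 ringang.py t20
```

```text
t 21.45 p [0.5381 0.0126 0.1247] q [-0.1173  0.9338 -0.2505  0.2271] F [0.2 3.5 5.2] M [ 0.23 -0.47  1.17] w 0.203 J [-0.34  0.51  2.13  1.37  0.27  0.45]
tip mid in face frame mm [ -5.1   -0.46 -12.5 ] => h -4.5
F tool [ 0.3 -5.7 -3.8] M tool [ 0.82 -0.11 -0.95]
pin [-0.06 -0.3 ] vs aligned at this h [0.76 0.93]
pin [-0.23  0.01] vs aligned at this h [0.23 1.79]
t20 [-66.4, -6.3]
```

Request:
move_arm(motion="0 0 0 0 0 0 0;0 0.001 0 0 0 -0.0111 0;0 0.0021 0 0 0 -0.0222 0;0 0.0033 0 0 0 -0.0333 0;0 0.0033 -0.0003 0 0 -0.0333 0;0 0.0033 -0.0003 0 0 -0.0333 0;0 0.0033 -0.0003 0 0 -0.0333 0;0 0.0033 -0.0003 0 0 -0.0333 0")

```text
time_s: 22.45
tcp_pos: [0.537, 0.0101, 0.124]
tcp_rot: [-0.112, 0.94, -0.226, 0.23]
ft_force: [1.7, 4.0, 3.3]
gripper_width: 0.2
```

```bash
python3 chk.py t21 134.6; python3 ringang.py t21
```

```text
t 22.5 p [0.5369 0.0101 0.124 ] q [-0.1118  0.9399 -0.2259  0.2302] F [1.7 4.8 4.3] M [ 0.55 -0.45  0.65] w 0.201 J [-0.35  0.51  2.13  1.39  0.27  0.38]
tip mid in face frame mm [ -4.44   0.12 -12.28] => h -4.28
F tool [ 0.7 -5.2 -1.6] M tool [ 0.91  0.   -0.41]
pin [ 0.25 -0.03] vs aligned at this h [1.02 0.63]
pin [0.13 0.22] vs aligned at this h [0.09 2.2 ]
t21 [-65.7, -5.8]
```

View pics/t21.png

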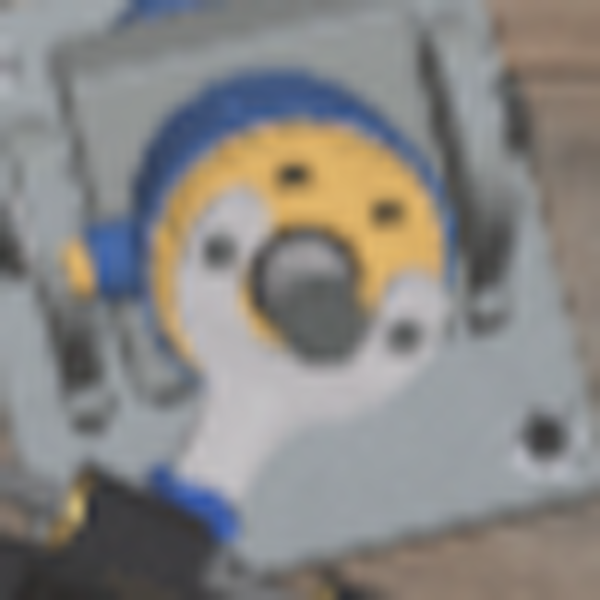

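Request:
move_arm(motion="0 -0.0006 0 0 0 0 0;0 -0.0006 -0.001 0 0 0 0;0 -0.0006 -0.003 0 0 0 0;0 -0.0006 -0.006 0 0 0 0;0 -0.0006 -0.01 0 0 0 0;0 -0.0006 -0.02 0 0 0 0;0 -0.0006 -0.035 0 0 0 0;0 -0.0006 -0.055 0 0 0 0")

```text
time_s: 23.5
tcp_pos: [0.5091, 0.0039, 0.1712]
tcp_rot: [-0.111, 0.94, -0.228, 0.229]
ft_force: [1.0, 0.5, -2.9]
gripper_width: 0.201
```

```bash
python3 chk.py t22 134.6; python3 ringang.py t22; python3 -c "
from h import *;import pickle
from cell import grab_frame
g=grab_frame('side');pickle.dump(g,open('s11.pkl','wb'));crop(g,285,135,385,235,6,'s11.png')"
```

```text
t 23.55 p [0.5087 0.0039 0.1729] q [-0.1106  0.9397 -0.2274  0.2302] F [ 0.1  0.5 -0.6] M [-0.06  0.57  0.05] w 0.204 J [-0.39  0.36  2.16  1.01  0.33  0.73]
tip mid in face frame mm [-5.7   0.29 42.81] => h 50.81
F tool [-0.5  0.1  3.1] M tool [-0.39 -0.49  0.02]
pin [0.56 0.19] vs aligned at this h [1.38 1.39]
pin [0.56 0.11] vs aligned at this h [0.55 2.64]
t22 [-127.0, -65.7, -5.7, 53.6]
```

View pics/s11.png

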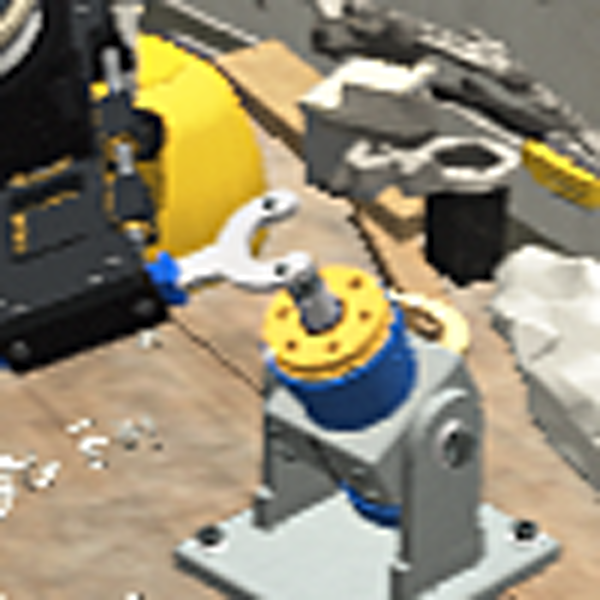

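View pics/t22.png

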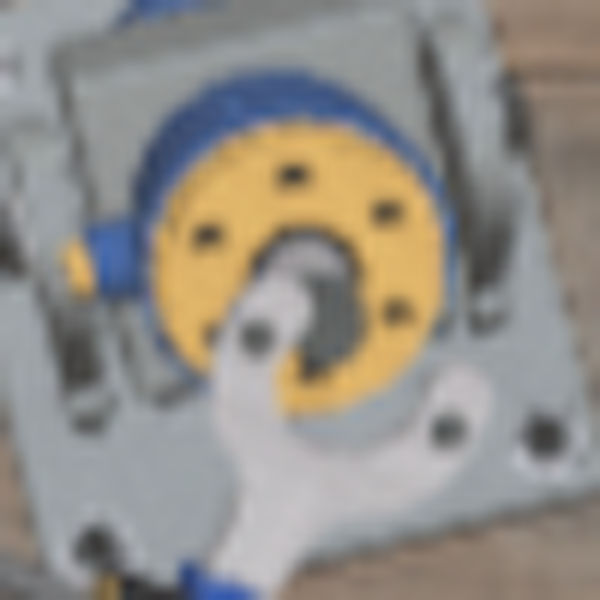

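Run:
```python
from go import *
g=pickle.load(open("s11.pkl","rb"))
a=cv2.resize(S["image"][182:206,322:346,::-1],None,fx=16,fy=16,interpolation=cv2.INTER_CUBIC)
b=cv2.resize(g["image"][182:206,322:346,::-1],None,fx=16,fy=16,interpolation=cv2.INTER_CUBIC)
cv2.imwrite("pics/cmp2.png",np.hstack([a,b]))
```

```text
(no output)
```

View pics/cmp2.png

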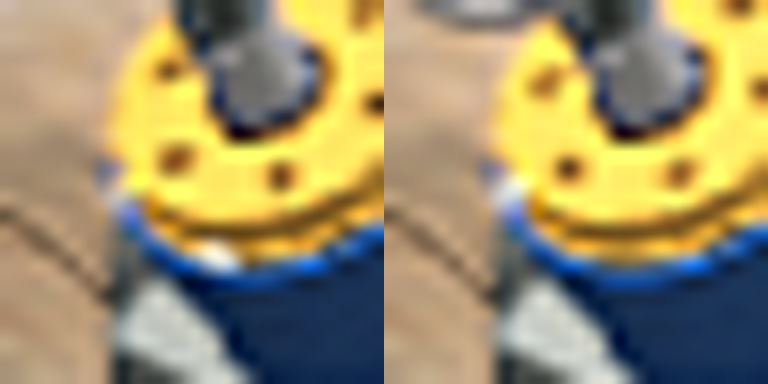

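Run:
```python
from go import *
Rd=toolR_down(np.radians(-10.46)); st=env.sense(); Rc=rot(st["tcp_rot"])
rows([.49,-.02,.24],Rc); rows([.4998,-.142,.10],Rd); rows([.4998,-.142,.20],Rd)
```

```text
shift [ 0.022   0.0071 -0.0706]  turn [0. 0. 0.] | deg 0.0
shift [0.0343 0.1536 0.0433]  turn [-0.1696 -0.2837 -0.1813] | deg 33.9
shift [ 0.0727  0.1223 -0.0437]  turn [-0.1696 -0.2837 -0.1813] | deg 33.9
```

Request:
move_arm(motion="0.008 0.003 -0.035 0 0 0 0;0.022 0.007 -0.0706 0 0 0 0;0.03 0.03 -0.0706 -0.03 -0.05 -0.03 0;0.05 0.07 -0.06 -0.08 -0.14 -0.09 0;0.0727 0.11 -0.0437 -0.13 -0.22 -0.14 0;0.0727 0.1223 -0.0437 -0.1696 -0.2837 -0.1813 0;0.0727 0.1223 -0.0437 -0.1696 -0.2837 -0.1813 0;0.0727 0.1223 -0.0437 -0.1696 -0.2837 -0.1813 0")

```text
time_s: 24.6
tcp_pos: [0.4987, -0.1407, 0.1991]
tcp_rot: [-0.001, 0.996, -0.092, -0.0]
ft_force: [-0.4, -0.5, -2.2]
gripper_width: 0.203
```

Run:
```python
from go import *
from cell import grab_frame
g=grab_frame("side");show();crop(g,270,130,400,240,5,"s12.png")
Rd=toolR_down(np.radians(-10.46)); rows([.4998,-.142,.2],Rd); rows([.4998,-.142,.015],Rd)
```

```text
t 24.65 p [ 0.4986 -0.1408  0.1995] q [-1.100e-03  9.958e-01 -9.150e-02 -3.000e-04] F [-1.2  0.4 -1.9] M [-0.04  0.17  0.04] w 0.201 J [-0.49  0.42  1.72  0.    1.    1.26]
shift [ 0.0014  0.001  -0.0005]  turn [-0.0014  0.0005 -0.0004] | deg 0.1
shift [0.0015 0.0014 0.1845]  turn [-0.0014  0.0005 -0.0004] | deg 0.1
```

View pics/s12.png

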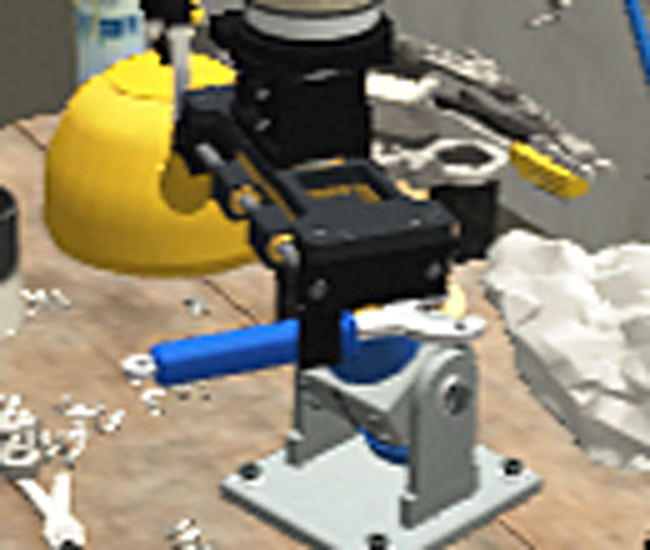

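Request:
move_arm(motion="0.0014 0.001 0.05 -0.001 0 0 0;0.0014 0.001 0.1 -0.001 0 0 0;0.0014 0.001 0.14 -0.001 0 0 0;0.0014 0.0013 0.165 -0.001 0 0 0;0.0015 0.0014 0.18 -0.001 0 0 0;0.0015 0.0014 0.189 -0.001 0 0 0;0.0015 0.0014 0.193 -0.001 0 0 0;0.0015 0.0014 0.193 -0.001 0 0 0")

```text
time_s: 25.65
tcp_pos: [0.5001, -0.1422, 0.007]
tcp_rot: [-0.0, 0.996, -0.091, 0.0]
ft_force: [-0.1, 0.1, -1.7]
gripper_width: 0.202
```

Run:
```python
from go import *
from cell import grab_frame
show();g=grab_frame("side");show();crop(g,270,180,400,290,5,"s13.png")
Rd=toolR_down(np.radians(-10.46)); rows([.4998,-.142,.0025],Rd)
```

```text
t 25.65 p [ 0.5001 -0.1422  0.007 ] q [-1.000e-04  9.958e-01 -9.150e-02  2.000e-04] F [-0.1  0.1 -1.7] M [-0.04  0.12 -0.06] w 0.202 J [-0.49  0.75  1.84  0.    0.55  1.26]
t 25.7 p [ 0.5002 -0.1422  0.0071] q [-1.000e-04  9.958e-01 -9.150e-02  3.000e-04] F [ 0.4 -0.  -2.1] M [-0.05  0.2   0.  ] w 0.202 J [-0.49  0.75  1.84  0.    0.55  1.26]
shift [-0.0004 -0.0001  0.0046]  turn [-0.0001 -0.0004 -0.0004] | deg 0.1
```

View pics/s13.png

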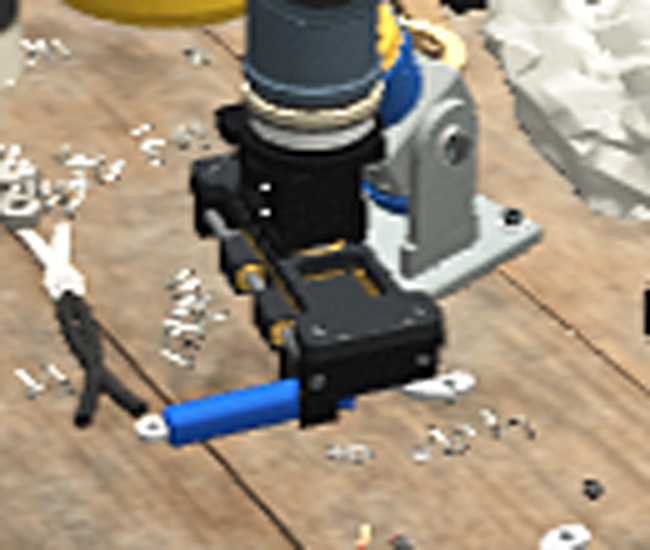

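Request:
move_arm(motion="0 0 0.001 0 0 0 0;0 0 0.002 0 0 0 0;0 0 0.003 0 0 0 0;0 0 0.004 0 0 0 0;0 0 0.0045 0 0 0 0;0 0 0.0045 0 0 0 0;0 0 0.0045 0 0 0 0;0 0 0.0045 0 0 0 0")

```text
time_s: 26.7
tcp_pos: [0.5003, -0.1422, 0.0027]
tcp_rot: [-0.0, 0.996, -0.091, 0.0]
ft_force: [-0.8, -0.4, -0.4]
gripper_width: 0.198
```

Request:
move_arm(motion="0 0 0 0 0 0 0.3;0 0 0 0 0 0 0.4;0 0 0 0 0 0 0.5;0 0 0 0 0 0 0.5;0 0 0 0 0 0 0.5;0 0 -0.005 0 0 0 0.5;0 0 -0.03 0 0 0 0.5;0 0 -0.08 0 0 0 0.5")

```text
time_s: 27.7
tcp_pos: [0.4989, -0.1416, 0.0822]
tcp_rot: [-0.001, 0.996, -0.092, -0.002]
ft_force: [0.9, -0.5, 0.8]
gripper_width: 0.501
```

Run:
```python
from go import *
show()
```

```text
t 27.7 p [ 0.4989 -0.1416  0.0822] q [-9.000e-04  9.958e-01 -9.160e-02 -1.700e-03] F [ 0.9 -0.5  0.8] M [-0.04  0.16 -0.02] w 0.501 J [-0.49  0.61  1.81  0.    0.72  1.26]
```

Request:
move_arm(motion="0 0 -0.06 0 0 0 0.5;0 0 -0.12 0 0 0 0.5;0 0 -0.18 0 0 0 0.5;0 0 -0.24 0 0 0 0.5;-0.03 -0.05 -0.25 0 0 0 0.5;-0.06 -0.1 -0.25 0 0 0 0.5;-0.09 -0.15 -0.25 0 0 0 0.5;-0.12 -0.2 -0.25 0 0 0 0.5")

```text
time_s: 28.7
tcp_pos: [0.4169, 0.0779, 0.3333]
tcp_rot: [-0.001, 0.996, -0.092, -0.001]
ft_force: [0.2, 0.6, 1.0]
gripper_width: 0.5
```

```bash
python3 - <<'E'
from cen import *
from cell import grab_frame
g=grab_frame("side");f=grab_frame("top");show();pickle.dump({"top":f,"side":g},open("F9.pkl","wb"));pickle.dump({"top":f},open("t30.pkl","wb"))
crop(f,290,130,390,255,4.8,"t30.png");crop(g,270,160,400,280,5,"s30.png")
E
python3 ringang.py t6 t30
```

```text
t 28.8 p [0.4144 0.0807 0.3331] q [-0.0019  0.9961 -0.0882 -0.0029] F [0.3 0.6 0.2] M [-0.06  0.17  0.  ] w 0.501 J [-0.08  0.11  1.75  0.    1.29  1.67]
t6 [-14.1, 45.2]
t30 [-127.0, -65.7, -5.7, 53.7, 112.6]
```

View pics/t30.png

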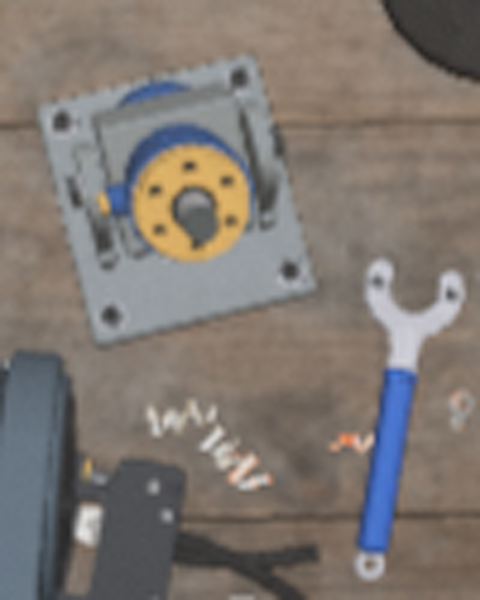

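View pics/s30.png

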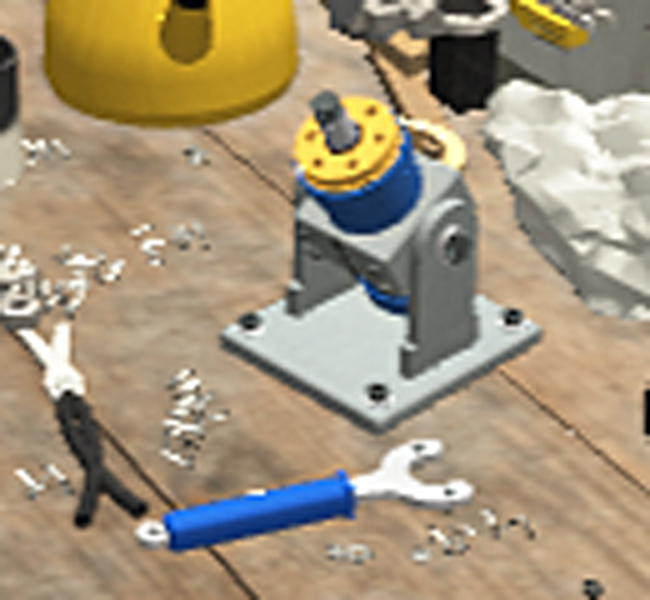

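The top view shows the spanner back at its old place, with pin dots at (377,283) and (452,294), and the ring turned. The side view shows it lying flat. One last difference check before I hand in.

Run:
```python
from go import *
from cell import order
F0=pickle.load(open("F0.pkl","rb"));F9=pickle.load(open("F9.pkl","rb"))
for n in F0:
    d=(np.abs(F0[n]["image"].astype(int)-F9[n]["image"]).sum(2)>90).astype(np.uint8)
    k,l,st,c=cv2.connectedComponentsWithStats(d); print(n,[tuple(int(v) for v in st[i]) for i in range(1,k) if st[i,4]>12])
s=env.sense(); print(s["joint_vel"].round(3))
```

```text
side [(0, 0, 178, 222, 15743), (175, 0, 66, 25, 1007), (253, 0, 24, 26, 415), (249, 47, 25, 4, 28), (241, 51, 45, 84, 1786), (148, 68, 36, 63, 1282), (72, 90, 7, 8, 23), (17, 126, 3, 10, 17), (19, 147, 11, 38, 181), (53, 162, 2, 8, 14), (120, 175, 26, 23, 175), (138, 177, 27, 49, 788), (81, 187, 38, 16, 137), (115, 192, 8, 5, 13), (84, 195, 33, 20, 106), (0, 196, 48, 27, 743), (106, 202, 15, 8, 73), (54, 212, 27, 11, 151), (84, 221, 54, 23, 403)]
top [(193, 199, 135, 201, 8088), (247, 225, 16, 11, 78), (0, 278, 101, 122, 6445), (0, 288, 18, 19, 196), (269, 311, 4, 7, 15), (28, 317, 4, 8, 22), (0, 329, 4, 6, 13), (347, 389, 14, 11, 60)]
[-0.079  0.03  -0.049 -0.066 -0.04  -0.054]
```

```bash
python3 -c "
from cell import order
print(order.finish_job())"
```

```text
the job is handed in; nothing more can be done
None
```

I screwed the gland ring home with the blue spanner, laid the spanner back flat on the bench at its old place, and handed the job in at about 29 s.

- **Fit:** Both pins went into opposite holes. After touching the face they sank about 7–8 mm until the fork met firm contact. My camera estimate of the ring's face was about 5 mm off, so I judged the depth by feel and by the side view, where the fork lay flat.
- **Turn:** The ring turned about 51° clockwise by the hole positions. It then stopped while the torque rose from about 0.4 to over 1 N m. In the side view the ring's white mark has moved round to the collar mark.
- **Disagreement:** At full load the ring read 1–1.5° further in than it did after I released the torque. No backward torque was measured, so I took this as give in the stop. The cameras cannot resolve it any finer.
- **Last checks:** The spanner lies flat, pins down, on its old spot. Comparing the pictures from before and after showed no change except the arm and the parts it hides or shades, so the red spanner and the other things had not visibly moved. The gripper touches nothing.

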